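Spread the stopper heap and load the drying tray

ROBOT

A 6-joint arm with a two-finger parallel gripper is mounted at the origin on a cart in front of the work surface, level with it; the furniture and walls round the work are solid. World frame = base frame: x ahead of the robot, y to its left, z up, the work surface at z = 0. Lengths are in m, angles in rad, forces in N, time in s.
With the tool pointing down it reaches from about 0.35 to 0.775 m from the base axis. Payload 5.5 kg.
Tool frame: the origin (TCP) lies at the very end of the fingers, on their centre line; the grasp point (between the pads) lies env.grasp_offset behind it (env.grasp_offset is the distance from the TCP to the grasp point, in m); x points along the fingers, y is the direction in which the jaws open and shut, and the axes are right-handed (so a half turn about x gives the same grasp; the last joint's range is limited). The gripper opens to 85 mm and grips with 20 to 120 N. Pads are 22 mm wide; open, the fingers measure 114 mm over their backs; the gripper's body (76 mm by 85 mm) begins 54 mm behind the grasp point. The pads swing forward as they close: fully open they stand 13 mm farther back than shut.
Start: joints at [-1.4, 0.313, 0.046, 1.304, 0, 1.431], TCP at [0.176, -0.547, 0.231] pointing down, gripper open.
Joint ranges: [-2.76, 2.76], [-0.86, 1.69], [-1.03, 1.26], [-2.2, 2.34], [-1.47, 1.5], [-3.14, 3.14]. Speed limits (rad/s): [2.57, 2.57, 3.14, 3.14, 3.14, 3.14].

INTERFACE

Orientations are given as a unit quaternion [w, x, y, z].
In Python, from workcell import get_state, viewer, job, env gives the robot as it stands.
- The arm moves only by the tool send_rows, never from a script. Its argument "plan" is a list of rows, each a list of 6 numbers: the shift along the tool's x, y, z in mm, then the turn, a rotation vector about the tool's x, y, z in degrees. A call has exactly 10 rows; each row is the pose to reach, as a shift and turn from the pose commanded when the call began, along the tool's axes at that moment; what a row does not reach only later rows make up. A row lasts 1/8 s, in which the tool goes at most 62.5 mm and 10.7 degrees, less where a joint would pass 70% of its speed; a pose out of reach is approached as far as the arm can. A call with a gripper value outside its range is refused whole. "claw" is the finger opening in mm, from 0 to 85.4, set as the call begins (left out, the last holds). The fingers move at their own pace and stop on an object; "newtons" is the grip in N (left out, the last holds). Time passes only in rows, so rows that repeat a pose let the fingers close, or fill a call up. It gives the time, the measured TCP pose, the force and the opening at its end, in the units of the state.
- get_state(): the state, without advancing time (a new reading comes with each control period).
- viewer.read_camera(name): name is "side" or "top"; returns a dict with "frame" (480x640x3 uint8, blue, green, red), "mtx" (3x3 intrinsics, pixels), "k1" (the pictures are not rectified: a ray, as slopes to the right and down, at radius r is drawn at 1 + k1 r^2 times it, then the intrinsics apply), "rvec" (rotation vector, rad) and "tvec" (3), from world to camera coordinates, as OpenCV has them. Camera axes: x right, y down, z forward; pixel columns grow to the right and rows downward; lengths in m; the calibration is good to about 2 mm. A picture is of the moment at which its call begins. There is no depth.
- job.hand_in(): hands the job in, once; it reports no verdict.
The state is a dict: "clock": time; "joint_pos": joint angles; "qvel": joint speeds; "tau": joint torques, N m; "tcp_pos": TCP position; "orientation": TCP orientation; "wrist_force": force on the tool from outside, world axes, zero at the start; "ft_torque": the same for the moment, N m; "finger_gap": finger opening in m.
Only numpy, scipy, OpenCV 4.12 (cv2) and the standard library are available. Lean on these libraries where they do the work, as an engineer would, in place of code of your own. Each camera call takes 0.05 s, during which the arm holds its last target.

TASK

The washed rubber stoppers lie heaped together in the steel tray: spread them over the whole length and width of the tray in one even layer, none on another and with at least a finger's width (about 15 mm) clear between any two. Then slide the loaded tray, handle trailing, into the drying dock until it is fully home against the stop, the stoppers still spread, and swing the keeper fully shut behind it. Leave the cup and the tape roll where they are.

Things in the scene. Friction and masses are not known exactly. Their poses are not given: they have to be found in the camera images.
- tray: loose flat steel tray on the worktop, 160 (x) x 210 (y) x 20 mm high, 0.45 kg; origin: centre of its underside. Floor 3 mm thick, walls 3 mm thick, 20 mm high (inside 154 x 204 mm). Its handle stands out from the end at its -y. Drag or push it along the worktop; no lifting is needed.
- tray_grip (a point): point to pinch on the tray's handle, at tray (0, -0.132, 0.016), same axes as the tray: a straight grey tongue along tray y, 16 mm wide (x), from y = -0.105 (tray wall) to -0.161, z = 0.006 to 0.026.
- dock: fixed aluminium dock, an open-topped slot on the worktop without a floor. Origin: where the centre of the tray's underside is when fully home, axes then parallel. The tray goes in along dock +y, handle trailing, between two 30 mm high rails 166 mm apart inside (y -0.076 to 0.106), whose lips reach 6 mm inwards 26 mm above the worktop. Home stop: face of the grey 50 mm high box at y = +0.1055.
- dock_mouth (a point): middle of the dock's mouth on the worktop, at dock (0, -0.105, 0), same axes as the dock; lead-in plates 22 mm high widen the slot from 166 mm at y = -0.076 to about 192 mm here.
- keeper (a joint): hinge of the keeper, a 60 x 12 mm turn bar with an upright peg at the dock's mouth. 0 = shut: bar along dock +x across the tray's corner, 7 mm behind the tray, on its end stop; positive = open, 1.57 = bar along dock -y, at most 2.1. Stays where left (0.04 N m friction). Upright pivot at dock (-0.104, -0.118). It shuts only when the tray is home.
- keeper_peg (a point): top centre of the keeper's upright black peg, 12 x 12 mm square, 57 mm above the worktop, at the bar's free end 48 mm from the pivot; the peg is free down to the bar's top 22 mm above the worktop. Its axes: x along the bar away from the pivot, z up.
- cup: bystander: sample cup, 52 mm across, 64 mm high, standing on the worktop; leave alone. Origin: centre of its underside.
- tape: bystander: roll of dark tape, 59 mm across, 19 mm high, lying flat; leave alone. Origin: centre of its underside.
- plug0_mid (a point): middle of rubber stopper 0 (5 to 7 of the seven are present, all alike; None when absent): slightly conical, 27 mm across the top, about 26 mm between the fingers, 24 mm high, 0.02 kg, at first heaped in the tray, some on others. Its z is the stopper axis; foot and top are 12 mm away. It is 15 to 17 mm above the tray underside when the stopper stands or lies on the tray floor.
- plug1_mid (a point): middle of rubber stopper 1 (5 to 7 of the seven are present, all alike; None when absent): slightly conical, 27 mm across the top, about 26 mm between the fingers, 24 mm high, 0.02 kg, at first heaped in the tray, some on others. Its z is the stopper axis; foot and top are 12 mm away. It is 15 to 17 mm above the tray underside when the stopper stands or lies on the tray floor.
- plug2_mid (a point): middle of rubber stopper 2 (5 to 7 of the seven are present, all alike; None when absent): slightly conical, 27 mm across the top, about 26 mm between the fingers, 24 mm high, 0.02 kg, at first heaped in the tray, some on others. Its z is the stopper axis; foot and top are 12 mm away. It is 15 to 17 mm above the tray underside when the stopper stands or lies on the tray floor.
- plug3_mid (a point): middle of rubber stopper 3 (5 to 7 of the seven are present, all alike; None when absent): slightly conical, 27 mm across the top, about 26 mm between the fingers, 24 mm high, 0.02 kg, at first heaped in the tray, some on others. Its z is the stopper axis; foot and top are 12 mm away. It is 15 to 17 mm above the tray underside when the stopper stands or lies on the tray floor.
- plug4_mid (a point): middle of rubber stopper 4 (5 to 7 of the seven are present, all alike; None when absent): slightly conical, 27 mm across the top, about 26 mm between the fingers, 24 mm high, 0.02 kg, at first heaped in the tray, some on others. Its z is the stopper axis; foot and top are 12 mm away. It is 15 to 17 mm above the tray underside when the stopper stands or lies on the tray floor.
- plug5_mid (a point): middle of rubber stopper 5 (5 to 7 of the seven are present, all alike; None when absent): slightly conical, 27 mm across the top, about 26 mm between the fingers, 24 mm high, 0.02 kg, at first heaped in the tray, some on others. Its z is the stopper axis; foot and top are 12 mm away. It is 15 to 17 mm above the tray underside when the stopper stands or lies on the tray floor.
- plug6_mid (a point): middle of rubber stopper 6 (5 to 7 of the seven are present, all alike; None when absent): slightly conical, 27 mm across the top, about 26 mm between the fingers, 24 mm high, 0.02 kg, at first heaped in the tray, some on others. Its z is the stopper axis; foot and top are 12 mm away. It is 15 to 17 mm above the tray underside when the stopper stands or lies on the tray floor.

How it is judged:
On the way, in this order (a step that is already met when the one before it is completed fails the run):
1. all stoppers are spread in one layer over the tray, with the tray still outside the dock (horizontal distance between plug0_mid and plug1_mid above 0.04 m and horizontal distance between each of plug0_mid, plug1_mid and plug2_mid above 0.04 m and horizontal distance between each of plug0_mid, plug1_mid, plug2_mid and plug3_mid above 0.04 m and horizontal distance between each of plug0_mid, plug1_mid, plug2_mid, plug3_mid and plug4_mid above 0.04 m and horizontal distance between each of plug0_mid, plug1_mid, plug2_mid, plug3_mid, plug4_mid and plug5_mid above 0.04 m and horizontal distance between each of plug0_mid, plug1_mid, plug2_mid, plug3_mid, plug4_mid, plug5_mid and plug6_mid above 0.04 m and z of plug0_mid in the frame of tray between 0.005 and 0.024 m and x of plug0_mid in the frame of tray between -0.077 and 0.077 m and y of plug0_mid in the frame of tray between -0.102 and 0.102 m and z of plug1_mid in the frame of tray between 0.005 and 0.024 m and x of plug1_mid in the frame of tray between -0.077 and 0.077 m and y of plug1_mid in the frame of tray between -0.102 and 0.102 m and z of plug2_mid in the frame of tray between 0.005 and 0.024 m and x of plug2_mid in the frame of tray between -0.077 and 0.077 m and y of plug2_mid in the frame of tray between -0.102 and 0.102 m and z of plug3_mid in the frame of tray between 0.005 and 0.024 m and x of plug3_mid in the frame of tray between -0.077 and 0.077 m and y of plug3_mid in the frame of tray between -0.102 and 0.102 m and z of plug4_mid in the frame of tray between 0.005 and 0.024 m and x of plug4_mid in the frame of tray between -0.077 and 0.077 m and y of plug4_mid in the frame of tray between -0.102 and 0.102 m and z of plug5_mid in the frame of tray between 0.005 and 0.024 m and x of plug5_mid in the frame of tray between -0.077 and 0.077 m and y of plug5_mid in the frame of tray between -0.102 and 0.102 m and z of plug6_mid in the frame of tray between 0.005 and 0.024 m and x of plug6_mid in the frame of tray between -0.077 and 0.077 m and y of plug6_mid in the frame of tray between -0.102 and 0.102 m and y of any of plug0_mid, plug1_mid, plug2_mid, plug3_mid, plug4_mid, plug5_mid, plug6_mid in the frame of tray above 0.035 m and y of any of plug0_mid, plug1_mid, plug2_mid, plug3_mid, plug4_mid, plug5_mid, plug6_mid in the frame of tray below -0.035 m and x of any of plug0_mid, plug1_mid, plug2_mid, plug3_mid, plug4_mid, plug5_mid, plug6_mid in the frame of tray above 0.012 m and x of any of plug0_mid, plug1_mid, plug2_mid, plug3_mid, plug4_mid, plug5_mid, plug6_mid in the frame of tray below -0.012 m and y of tray in the frame of dock below -0.08 m), for 0.2 s.
2. the tray is fully home in the dock (y of tray in the frame of dock above -0.006 m and x of tray in the frame of dock between -0.006 and 0.006 m and angle between the y axis of tray and the y axis of dock, either way round below 0.08 rad and angle between tray's own z axis and vertical below 0.05 rad), for 0.2 s.
At the end, for the whole second after the job is handed in: All stoppers on the tray floor, middles 40 mm apart or more, some over 35 mm from the tray's middle to each end and over 12 mm to each side; tray at rest within 6 mm of home and 0.08 rad of square; keeper within 0.15 rad of shut (all of step 2 and horizontal distance between plug0_mid and plug1_mid above 0.04 m and horizontal distance between each of plug0_mid, plug1_mid and plug2_mid above 0.04 m and horizontal distance between each of plug0_mid, plug1_mid, plug2_mid and plug3_mid above 0.04 m and horizontal distance between each of plug0_mid, plug1_mid, plug2_mid, plug3_mid and plug4_mid above 0.04 m and horizontal distance between each of plug0_mid, plug1_mid, plug2_mid, plug3_mid, plug4_mid and plug5_mid above 0.04 m and horizontal distance between each of plug0_mid, plug1_mid, plug2_mid, plug3_mid, plug4_mid, plug5_mid and plug6_mid above 0.04 m and z of plug0_mid in the frame of tray between 0.005 and 0.024 m and x of plug0_mid in the frame of tray between -0.077 and 0.077 m and y of plug0_mid in the frame of tray between -0.102 and 0.102 m and z of plug1_mid in the frame of tray between 0.005 and 0.024 m and x of plug1_mid in the frame of tray between -0.077 and 0.077 m and y of plug1_mid in the frame of tray between -0.102 and 0.102 m and z of plug2_mid in the frame of tray between 0.005 and 0.024 m and x of plug2_mid in the frame of tray between -0.077 and 0.077 m and y of plug2_mid in the frame of tray between -0.102 and 0.102 m and z of plug3_mid in the frame of tray between 0.005 and 0.024 m and x of plug3_mid in the frame of tray between -0.077 and 0.077 m and y of plug3_mid in the frame of tray between -0.102 and 0.102 m and z of plug4_mid in the frame of tray between 0.005 and 0.024 m and x of plug4_mid in the frame of tray between -0.077 and 0.077 m and y of plug4_mid in the frame of tray between -0.102 and 0.102 m and z of plug5_mid in the frame of tray between 0.005 and 0.024 m and x of plug5_mid in the frame of tray between -0.077 and 0.077 m and y of plug5_mid in the frame of tray between -0.102 and 0.102 m and z of plug6_mid in the frame of tray between 0.005 and 0.024 m and x of plug6_mid in the frame of tray between -0.077 and 0.077 m and y of plug6_mid in the frame of tray between -0.102 and 0.102 m and y of any of plug0_mid, plug1_mid, plug2_mid, plug3_mid, plug4_mid, plug5_mid, plug6_mid in the frame of tray above 0.035 m and y of any of plug0_mid, plug1_mid, plug2_mid, plug3_mid, plug4_mid, plug5_mid, plug6_mid in the frame of tray below -0.035 m and x of any of plug0_mid, plug1_mid, plug2_mid, plug3_mid, plug4_mid, plug5_mid, plug6_mid in the frame of tray above 0.012 m and x of any of plug0_mid, plug1_mid, plug2_mid, plug3_mid, plug4_mid, plug5_mid, plug6_mid in the frame of tray below -0.012 m and linear speed of tray below 0.02 m/s and value of joint keeper below 0.15 rad); the robot touches nothing.
It fails at once if the cup or the tape roll is moved more than 30 mm (distance of any of cup, tape from where it was at the start of the episode above 0.03 m).
Of plug4, plug5, plug6 only 1 to 3 are there at a start; the rules pass over those that are not, and their reading is None.
At some moment in a run one of plug0, plug1, plug2, plug3, plug4, plug5, plug6 may be knocked a few centimetres aside while the robot is not near it.
Once in a run the grip may slacken for a moment while it holds something.
It also fails if it takes over 210 s, if anything falls off the work surface, if the arm or the gripper's body presses on something with over 40 N, if the wrist force passes 120 N, or if a joint passes its speed limit or range.

## Working session

There is one attempt and no reset: what is moved stays moved. The work goes in short steps, Python scripts to look and compute and a tool call to move; the robot and the scene stay as the last step left them, time stands still between calls to the robot, and variables do not carry over. Pictures are saved under pics/ and viewed, and the job is handed in when it is done.

Besides the shell and the picture viewer there is one more tool, called after "Request:" as name(argument=value, ...), one argument or row to a line, values as JSON. send_rows: Moves the arm, as the interface text tells. Its arguments: {"type":"object","properties":{"plan":{"type":"array"},"claw":{"type":"number"},"newtons":{"type":"number"}},"required":["plan"]}

```bash
ls; mkdir -p pics; cat > h.py <<'E'
import numpy as np, cv2
from workcell import get_state, viewer, job, env
from scipy.spatial.transform import Rotation as R
def cam(n):
    c=viewer.read_camera(n); c['frame']=np.array(c['frame']); return c
def ray(c,u,v):
    K=np.array(c['mtx']);k=c['k1']
    x=(u-K[0,2])/K[0,0];y=(v-K[1,2])/K[1,1]
    rd=np.hypot(x,y); r=rd
    for _ in range(30): r=rd/(1+k*r*r)
    s=r/rd if rd>0 else 1
    Rm=cv2.Rodrigues(np.array(c['rvec'],float))[0]; t=np.array(c['tvec'],float).ravel()
    d=Rm.T@np.array([x*s,y*s,1]); return -Rm.T@t, d/np.linalg.norm(d)
def onz(c,u,v,z):
    o,d=ray(c,u,v); return o+d*(z-o[2])/d[2]
def proj(c,p):
    Rm=cv2.Rodrigues(np.array(c['rvec'],float))[0]; t=np.array(c['tvec'],float).ravel()
    q=Rm@np.array(p)+t; x,y=q[0]/q[2],q[1]/q[2]; r2=x*x+y*y; K=np.array(c['mtx']); f=1+c['k1']*r2
    return K[0,0]*x*f+K[0,2],K[1,1]*y*f+K[1,2]
E
python3 - <<'E'
from h import *
for n in('top','side'):
    c=cam(n);cv2.imwrite(f'pics/{n}0.png',c['frame']);print(n,c['mtx'],c['k1'],ray(c,320,240))
s=get_state();print(s);print(env.grasp_offset)
E
```

```text
pics
top [[495.72931342   0.         316.29836842]
 [  0.         495.72931342 234.60725559]
 [  0.           0.           1.        ]] -0.11474619027719786 (array([0.38872597, 0.09310085, 0.97936272]), array([ 0.1533103 ,  0.00503496, -0.98816527]))
side [[481.94119172   0.         330.31079398]
 [  0.         481.94119172 240.31470144]
 [  0.           0.           1.        ]] -0.09992207683967053 (array([ 0.34916977, -0.71042262,  0.64974574]), array([ 0.16904218,  0.79361952, -0.58445941]))
{'clock': 0.1, 'joint_pos': array([-1.39959199e+00,  3.13964434e-01,  4.50976152e-02,  1.30360427e+00,
        9.52408161e-06,  1.43122029e+00]), 'qvel': array([ 0.00144868, -0.00118898,  0.00369569,  0.00056665, -0.00261537,
       -0.00050817]), 'tau': array([ 1.77072136e-03, -4.81724310e+01,  2.99244922e+01,  1.25429392e-02,
       -1.80999000e-04, -8.96978385e-07]), 'tcp_pos': array([ 0.17576456, -0.54700069,  0.23047783]), 'orientation': array([-0.10884367, -0.69858076, -0.11002786,  0.69859276]), 'wrist_force': array([-0.22057401, -0.33188005,  0.50777558]), 'ft_torque': array([ 1.35942764e-02, -9.83760717e-05, -1.52721717e-02]), 'finger_gap': 0.0851573957982166}
0.0187
```

View pics/top0.png

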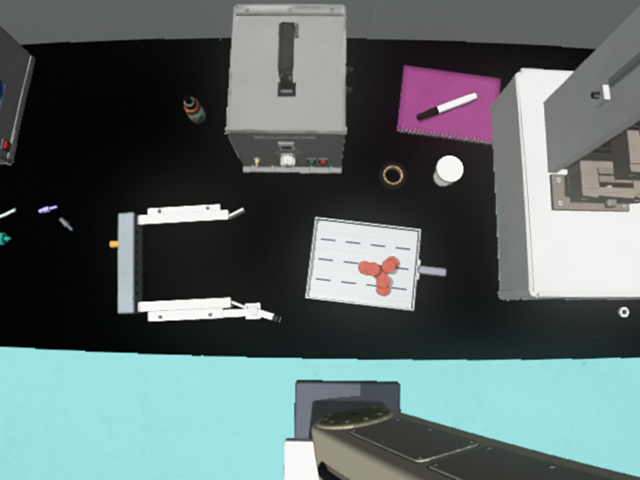

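View pics/side0.png

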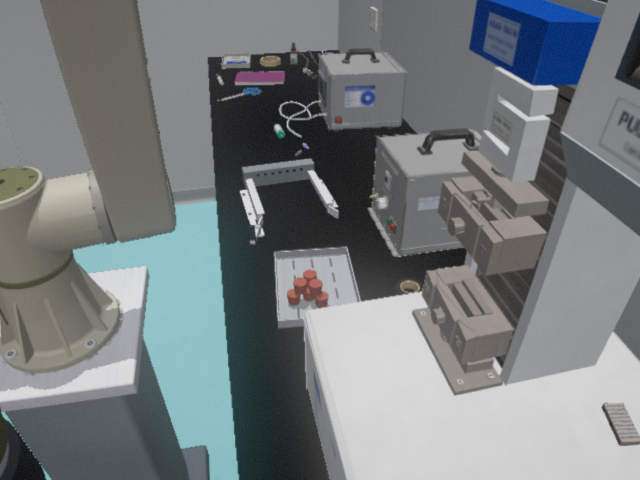

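The top view (image left = +y, up = +x) shows the tray around (363,263), with its handle at (433,271). The dock is at (180,260), the open keeper at (262,314), the tape at (392,174) and the cup at (448,170). Next I'll zoom in.

```bash
python3 - <<'E'
from h import *
a=cv2.imread('pics/top0.png');b=cv2.imread('pics/side0.png')
cv2.imwrite('pics/t0z.png',cv2.resize(a[205:325,295:455],(800,600),interpolation=cv2.INTER_CUBIC))
cv2.imwrite('pics/s0z.png',cv2.resize(b[240:340,260:380],(720,600),interpolation=cv2.INTER_CUBIC))
cv2.imwrite('pics/k0z.png',cv2.resize(a[195:335,105:295],(760,560),interpolation=cv2.INTER_CUBIC))
E
```

```text
(no output)
```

View pics/t0z.png

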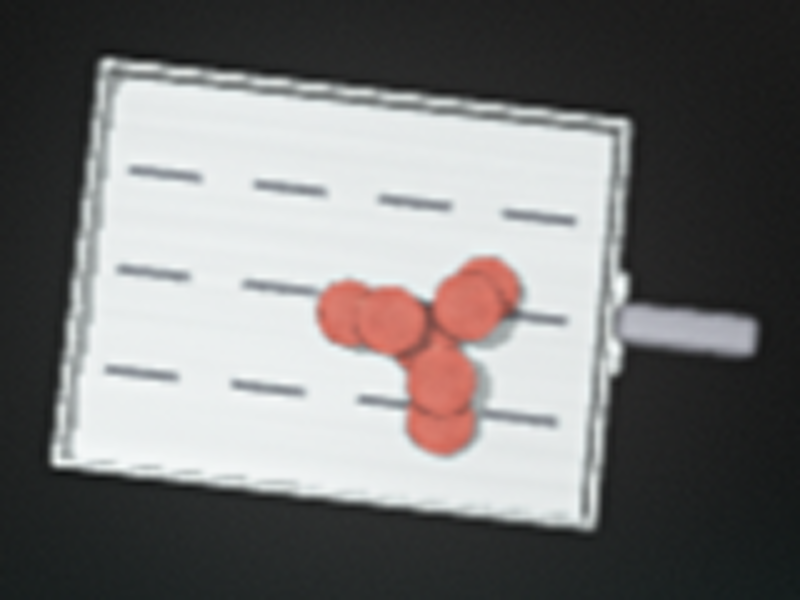

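View pics/s0z.png

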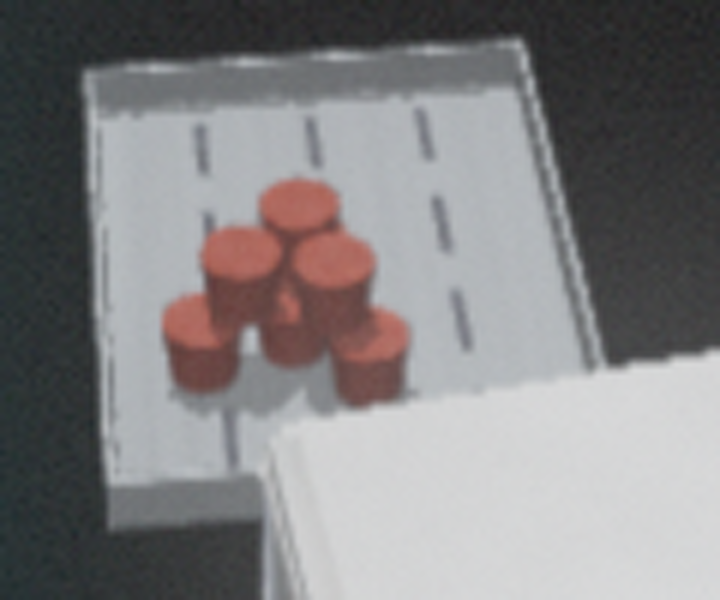

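View pics/k0z.png

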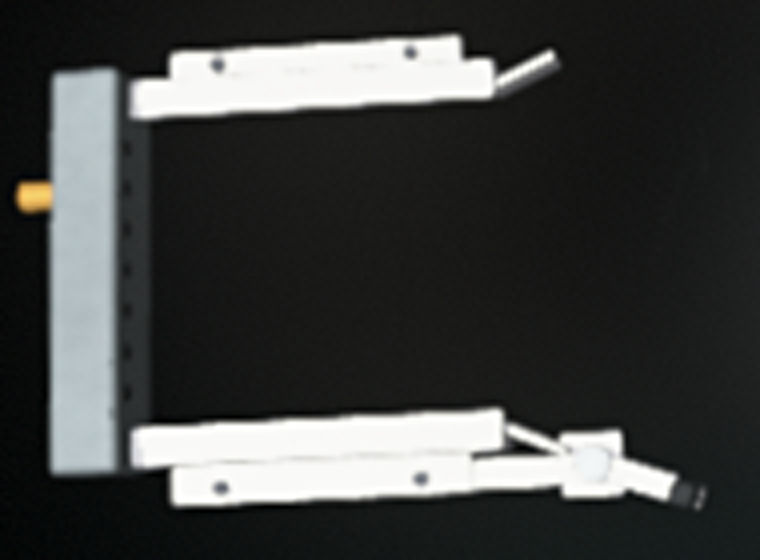

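```bash
cat >> h.py <<'E'
def red(f):
    h=cv2.cvtColor(f,cv2.COLOR_BGR2HSV); return cv2.inRange(h,(0,90,70),(12,255,255))|cv2.inRange(h,(172,90,70),(180,255,255))
E
python3 - <<'E'
from h import *
c=cam('top');f=c['frame']
Z=lambda x,y:(295+(x+.5)/5-.5,205+(y+.5)/5-.5)
# tray outer corners from zoom (rim)
cs=[(100,60),(632,118),(594,528),(52,465)]
P=np.array([onz(c,*Z(*p),.02) for p in cs])
print(P.round(4), [np.linalg.norm(P[i]-P[(i+1)%4]).round(4) for i in range(4)])
m=P.mean(0);ax=(P[1]+P[2]-P[0]-P[3])/2;print('center',m,'yaw(y axis)',np.degrees(np.arctan2(ax[0],-ax[1])))
hs=[(625,322),(757,336)]
H=[onz(c,*Z(*p),.026) for p in hs];print('handle',H)
K=lambda x,y:(105+(x+.5)/4-.5,195+(y+.5)/4-.5)
# dock
for nm,p,z in [('farrail lip R',(495,97),.03),('farrail lip L',(132,119),.03),('nearlip R',(503,410),.03),('nearlip L',(132,430),.03),('stop top L',(119,70),.05),('stop bot',(119,472),.05),('pivot',(592,463),.028),('peg',(692,495),.057),('plate tip far',(558,54),.022)]:
    print(nm,onz(c,*K(*p),z).round(4))
for nm,p,z in [('discs b',(345,312),.027),('b',(487,290),.027),('b',(440,425),.027),('t',(390,320),.051),('t',(468,303),.051),('t',(440,378),.051)]:
    print(nm,onz(c,*Z(*p),z).round(4))
print('cup',onz(c,449,170,.064),'tape',onz(c,392,174,.019))
for p in[(498,95),(497,298)]: print('white',onz(c,*p,0),onz(c,*p,.15))
E
```

```text
[[ 0.5842  0.1093  0.02  ]
 [ 0.5639 -0.1009  0.02  ]
 [ 0.4034 -0.0836  0.02  ]
 [ 0.4249  0.1252  0.02  ]] [np.float64(0.2112), np.float64(0.1614), np.float64(0.21), np.float64(0.16)]
center [0.49409152 0.01251636 0.02      ] yaw(y axis) -5.698097297409145
handle [array([ 0.48253418, -0.09550365,  0.026     ]), array([ 0.47764859, -0.14703578,  0.026     ])]
farrail lip R [0.5754 0.2783 0.03  ]
farrail lip L [0.5622 0.4605 0.03  ]
nearlip R [0.4229 0.2679 0.03  ]
nearlip L [0.409  0.4496 0.03  ]
stop top L [0.5828 0.4613 0.05  ]
stop bot [0.3886 0.4473 0.05  ]
pivot [0.3986 0.2245 0.028 ]
peg [0.3845 0.1738 0.057 ]
plate tip far [0.5991 0.2494 0.022 ]
discs b [0.485  0.0131 0.027 ]
b [ 0.4942 -0.0418  0.027 ]
b [ 0.442  -0.0234  0.027 ]
t [ 0.4798 -0.0018  0.051 ]
t [ 0.4865 -0.0312  0.051 ]
t [ 0.4582 -0.0205  0.051 ]
cup [ 0.67071229 -0.14908533  0.064     ] tape [ 0.67397528 -0.0448528   0.019     ]
white [ 0.86132911 -0.28041173  0.        ] [ 0.78894482 -0.22320424  0.15      ]
white [ 0.42873599 -0.25561441  0.        ] [ 0.42260802 -0.2022049   0.15      ]
```

```bash
cat >> h.py <<'E'
TC=np.array([.4941,.0125]); TA=np.radians(-5.7)
DC=np.array([.4935,.349]); DA=np.radians(4.25)
def fr(c,a,p): # frame->world xy
    return c+np.array([[np.cos(a),-np.sin(a)],[np.sin(a),np.cos(a)]])@np.array(p,float)
def inv(c,a,p): return np.array([[np.cos(a),np.sin(a)],[-np.sin(a),np.cos(a)]])@(np.array(p,float)-c)
def tool():
    s=get_state();q=s['orientation'];return np.array(s['tcp_pos']),R.from_quat([q[1],q[2],q[3],q[0]]),s
def goal(p,yaw): # yaw: world angle of tool z axis ; x down
    z=np.array([np.cos(yaw),np.sin(yaw),0]);x=np.array([0,0,-1.]);y=np.cross(z,x)
    return np.array(p,float),R.from_matrix(np.c_[x,y,z])
def rel(p,yaw):
    t,r,_=tool();g,gr=goal(p,yaw)
    return (r.inv().apply(g-t)*1000).round(1),np.degrees((r.inv()*gr).as_rotvec()).round(1)
E
python3 - <<'E'
from h import *
t,r,s=tool();print(r.as_matrix().round(3),t)
print(rel([.36,-.22,.25],np.radians(-60)))
for y in (-5.7,84.3,174.3): print(rel([*TC,.16],np.radians(y)))
for n,p in dict(D=(.485,.0131),E=(.4942,-.0418),F=(.442,-.0234),A=(.4798,-.0018),B=(.4865,-.0312),C=(.4582,-.0205)).items(): print(n,(inv(TC,TA,p)*1000).round(1))
E
```

```text
[[-0.     0.306 -0.952]
 [ 0.001 -0.952 -0.306]
 [-1.    -0.001 -0.   ]] [ 0.17578325 -0.54707984  0.2306109 ]
(array([ -19. , -255.1, -275.4]), array([-1.022e+02, -1.000e-01,  0.000e+00]))
(array([  71.3, -435.3, -474.2]), array([-1.565e+02, -1.000e-01,  0.000e+00]))
(array([  71.3, -435.3, -474.2]), array([1.135e+02, 1.000e-01, 1.000e-01]))
(array([  71.3, -435.3, -474.2]), array([23.5,  0. ,  0.1]))
D [-9.1 -0.3]
E [  5.5 -54. ]
F [-48.3 -40.9]
A [-12.8 -15.6]
B [ -3.2 -44.2]
C [-32.4 -36.4]
```

Request:
send_rows(
  plan=[
    [-5,-25,-28,-10,0,0],
    [-10,-51,-55,-20,0,0],
    [-19,-77,-83,-30,0,0],
    [-19,-102,-110,-40,0,0],
    [-19,-128,-138,-50,0,0],
    [-19,-153,-165,-60,0,0],
    [-19,-179,-193,-70,0,0],
    [-19,-204,-220,-80,0,0],
    [-19,-230,-248,-90,0,0],
    [-19,-255,-275,-100,0,0],
  ],
  claw=56,
  newtons=25,
)

```text
clock: 1.4
tcp_pos: [0.36, -0.2193, 0.2501]
orientation: [0.606, 0.364, 0.607, -0.363]
wrist_force: [0.3, 0.4, 0.4]
finger_gap: 0.0561
```

```bash
python3 - <<'E'
from h import *
t,r,s=tool();print(t,s['joint_pos'],s['clock'],s['finger_gap'])
print(rel([*fr(TC,TA,(-.036,-.0364)),.10],TA))
E
```

```text
[ 0.35999064 -0.21933024  0.25013132] [-7.38143151e-01  1.00709726e-02 -2.72642692e-01  1.28829357e+00
  1.55699094e-06  3.41677559e-01] 1.4 0.056145992340278804
(array([ 150.1,  177.4, -131. ]), array([-56.2,  -0. ,  -0. ]))
```

Request:
send_rows(
  plan=[
    [10,22,-16,-10,0,0],
    [20,44,-33,-20,0,0],
    [35,66,-49,-30,0,0],
    [50,89,-66,-40,0,0],
    [70,111,-82,-50,0,0],
    [90,133,-98,-56.2,0,0],
    [110,155,-115,-56.2,0,0],
    [130,177.4,-131,-56.2,0,0],
    [150,177.4,-131,-56.2,0,0],
    [150,177.4,-131,-56.2,0,0],
  ],
)

```text
clock: 2.65
tcp_pos: [0.4539, -0.0213, 0.0988]
orientation: [0.705, 0.037, 0.708, -0.036]
wrist_force: [0.1, 0.6, 0.6]
finger_gap: 0.0557
```

```bash
cat > look.py <<'E'
import sys
from h import *
n=sys.argv[1]
c=cam('top');f=c['frame'];d=cam('side')['frame']
a=cv2.resize(f[205:325,285:445],(480,360),interpolation=cv2.INTER_CUBIC)
b=cv2.resize(d[235:355,250:357],(320,360),interpolation=cv2.INTER_CUBIC)
cv2.imwrite(f'pics/{n}.png',np.hstack([a,b]))
t,r,s=tool();print('tool in tray mm',(inv(TC,TA,t[:2])*1000).round(1),(t[2]*1000).round(1),s['clock'],s['finger_gap'])
z=r.as_matrix()[:,2];print('yaw tray',np.degrees(np.arctan2(z[1],z[0])-TA).round(1))
E
python3 look.py l1
```

```text
tool in tray mm [-35.1 -38.3] 100.5 2.75 0.056108644590562695
yaw tray -0.3
```

View pics/l1.png

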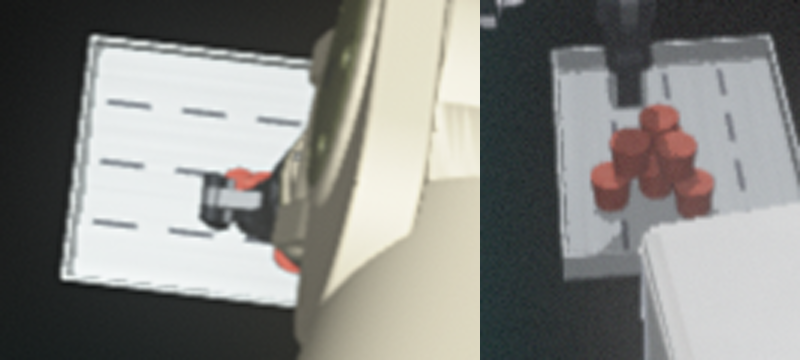

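The side view shows the open fingers above and behind the heap, with nothing touched. I'll descend on C.

Request:
send_rows(
  plan=[
    [15,1,0,0,0,0],
    [30,1,0,0,0,0],
    [45,1,0,0,0,0],
    [58,1,0,0,0,0],
    [70,1,0,0,0,0],
    [70,1,0,0,0,0],
    [70,1,0,0,0,0],
    [70,1,0,0,0,0],
    [70,1,0,0,0,0],
    [70,1,0,0,0,0],
  ],
)

```text
clock: 4.0
tcp_pos: [0.4557, -0.021, 0.0305]
orientation: [0.706, 0.037, 0.706, -0.037]
wrist_force: [-0.1, 0.1, 0.3]
finger_gap: 0.0562
```

Request:
send_rows(
  plan=[
    [0,0,0,0,0,0],
    [0,0,0,0,0,0],
    [0,0,0,0,0,0],
    [0,0,0,0,0,0],
    [-5,0,0,0,0,0],
    [-15,0,0,0,0,0],
    [-25,0,0,0,0,0],
    [-35,0,0,0,0,0],
    [-45,0,0,0,0,0],
    [-45,0,0,0,0,0],
  ],
  claw=15,
)

```text
clock: 5.25
tcp_pos: [0.4564, -0.0212, 0.0763]
orientation: [0.707, 0.037, 0.705, -0.037]
wrist_force: [-0.0, -0.1, -0.6]
finger_gap: 0.0247
```

```bash
python3 look.py l2
```

```text
tool in tray mm [-35.  -37.2] 75.3 5.35 0.024364016529937565
yaw tray -0.3
```

View pics/l2.png

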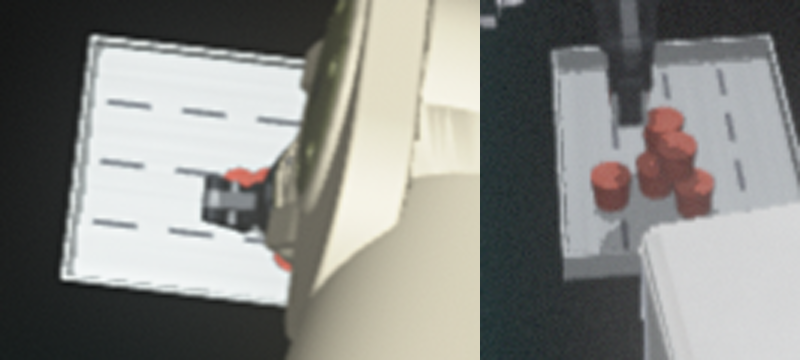

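C is held (gap 24 mm) and the rest of the heap is intact. I'll place it at tray (-45, 65).

Request:
send_rows(
  plan=[
    [0,22,-3,0,0,0],
    [0,44,-6,0,0,0],
    [0,66,-9,0,0,0],
    [10,86,-13,0,0,0],
    [25,102,-13,0,0,0],
    [40,102,-13,0,0,0],
    [52,102,-13,0,0,0],
    [62,102,-13,0,0,0],
    [67.5,102,-13,0,0,0],
    [67.5,102,-13,0,0,0],
  ],
)

```text
clock: 6.6
tcp_pos: [0.4531, 0.0816, 0.0074]
orientation: [0.706, 0.037, 0.706, -0.037]
wrist_force: [-1.1, 0.3, -0.5]
finger_gap: 0.0247
```

```bash
python3 look.py l3
```

```text
tool in tray mm [-47.1  64.8] 8.0 6.7 0.024693033425010773
yaw tray -0.3
```

View pics/l3.png

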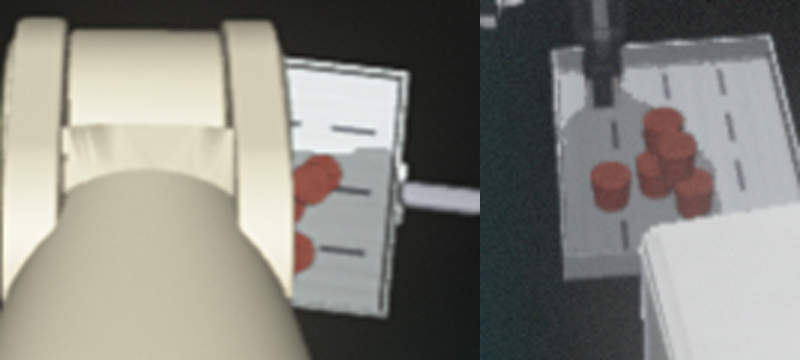

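Request:
send_rows(
  plan=[
    [0,0,0,0,0,0],
    [0,0,0,0,0,0],
    [-8,0,0,0,0,0],
    [-25,0,0,0,0,0],
    [-45,0,0,0,0,0],
    [-65,0,0,0,0,0],
    [-85,-10,10,10,0,0],
    [-92,-33,20,20,0,0],
    [-92,-56,30,30,0,0],
    [-92,-79,40,40,0,0],
  ],
  claw=36,
)

```text
clock: 7.95
tcp_pos: [0.4853, -0.0016, 0.1007]
orientation: [0.651, 0.278, 0.65, -0.278]
wrist_force: [0.1, 0.0, -0.0]
finger_gap: 0.0363
```

```bash
python3 look.py l4; python3 -c "
from h import *
print(rel([*fr(TC,TA,(-.003,-.047)),.1],TA-np.pi/2))"
```

```text
tool in tray mm [ -6.5 -15.9] 100.6 8.05 0.036153459860992956
yaw tray -40.5
(array([  0.6, -21.4,  22.8]), array([49.5,  0.1, -0.1]))
```

View pics/l4.png

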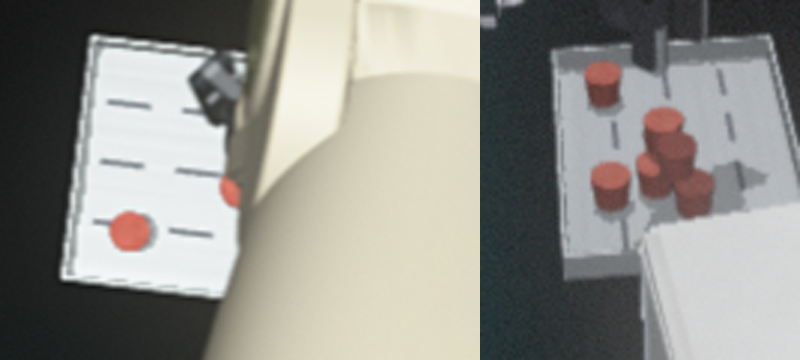

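C stands at its spot. Next I'll turn, go to B and descend.

Request:
send_rows(
  plan=[
    [0,-4,5,10,0,0],
    [0,-8,9,20,0,0],
    [0,-13,14,30,0,0],
    [0,-17,18,40,0,0],
    [0.6,-21.4,22.8,49.5,0,0],
    [20,-21.4,22.8,49.5,0,0],
    [40,-21.4,22.8,49.5,0,0],
    [58,-21.4,22.8,49.5,0,0],
    [70,-21.4,22.8,49.5,0,0],
    [70,-21.4,22.8,49.5,0,0],
  ],
  claw=52,
)

```text
clock: 9.3
tcp_pos: [0.4845, -0.0316, 0.0293]
orientation: [-0.475, -0.523, -0.476, 0.523]
wrist_force: [-0.9, 0.2, -0.6]
finger_gap: 0.0522
```

Request:
send_rows(
  plan=[
    [0,0,0,0,0,0],
    [0,0,0,0,0,0],
    [0,0,0,0,0,0],
    [0,0,0,0,0,0],
    [0,0,0,0,0,0],
    [-8,0,0,0,0,0],
    [-20,0,0,0,0,0],
    [-35,0,0,0,0,0],
    [-55,0,0,0,0,0],
    [-55,0,0,0,0,0],
  ],
  claw=15,
)

```text
clock: 10.55
tcp_pos: [0.4869, -0.0326, 0.0869]
orientation: [0.477, 0.524, 0.474, -0.523]
wrist_force: [0.8, 0.1, -0.7]
finger_gap: 0.0248
```

```bash
python3 look.py l5; python3 -c "
from h import *
print(rel([*fr(TC,TA,(.045,.062)),.085],TA))"
```

```text
tool in tray mm [ -4.1 -45.4] 85.1 10.65 0.024422161853566816
yaw tray -89.8
(array([ 1.000e-01,  4.950e+01, -1.072e+02]), array([-89.8,   0.1,  -0. ]))
```

View pics/l5.png

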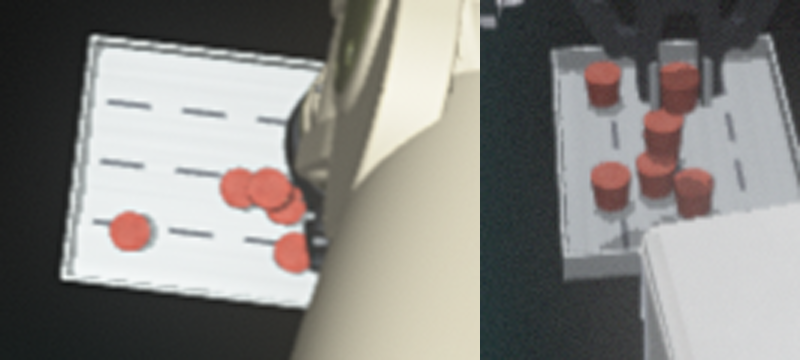

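B is held. I'll carry it to (45, 65).

Request:
send_rows(
  plan=[
    [0,6,-12,-10,0,0],
    [0,12,-24,-20,0,0],
    [0,18,-36,-30,0,0],
    [0,24,-48,-40,0,0],
    [0,30,-60,-50,0,0],
    [0,36,-72,-60,0,0],
    [0,42,-86,-70,0,0],
    [0,48,-100,-80,0,0],
    [0,50.5,-110.5,-89.8,0,0],
    [20,50.5,-110.5,-89.8,0,0],
  ],
)

```text
clock: 11.9
tcp_pos: [0.5472, 0.0736, 0.0649]
orientation: [0.707, 0.034, 0.706, -0.034]
wrist_force: [0.6, -0.4, 0.2]
finger_gap: 0.0247
```

Request:
send_rows(
  plan=[
    [18,0,0,0,0,0],
    [35,0,0,0,0,0],
    [48,0,0,0,0,0],
    [57.5,0,0,0,0,0],
    [57.5,0,0,0,0,0],
    [57.5,0,0,0,0,0],
    [57.5,0,0,0,0,0],
    [57.5,0,0,0,0,0],
    [57.5,0,0,0,0,0],
    [57.5,0,0,0,0,0],
  ],
)

```text
clock: 13.15
tcp_pos: [0.5462, 0.0729, 0.0073]
orientation: [0.706, 0.035, 0.706, -0.035]
wrist_force: [0.0, -0.5, -0.6]
finger_gap: 0.0242
```

```bash
python3 look.py l6
```

```text
tool in tray mm [45.8 65.3] 7.3 13.25 0.024641020842096892
yaw tray 0.0
```

View pics/l6.png

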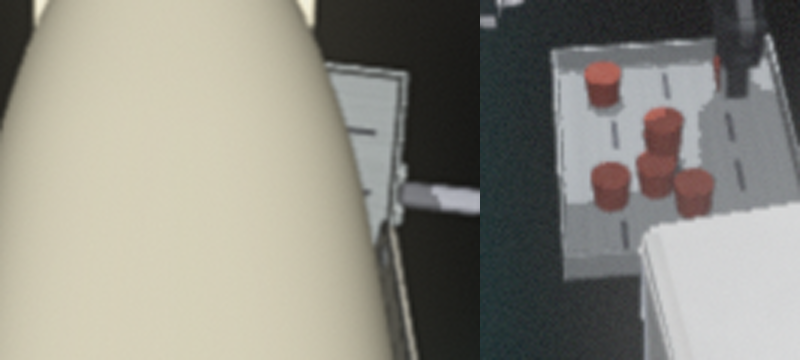

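Request:
send_rows(
  plan=[
    [0,0,0,0,0,0],
    [0,0,0,0,0,0],
    [-8,0,0,0,0,0],
    [-25,0,0,0,0,0],
    [-45,0,0,0,0,0],
    [-65,0,0,0,0,0],
    [-85,-20,-14,0,0,0],
    [-93,-42,-28,0,0,0],
    [-93,-64,-42,0,0,0],
    [-93,-84,-56,0,0,0],
  ],
  claw=36,
)

```text
clock: 14.5
tcp_pos: [0.4819, -0.0058, 0.1012]
orientation: [0.707, 0.035, 0.706, -0.035]
wrist_force: [-0.6, -0.4, 0.6]
finger_gap: 0.0364
```

```bash
python3 look.py l7
```

```text
tool in tray mm [-11.4 -19.9] 100.8 14.6 0.03585548630927936
yaw tray -0.1
```

View pics/l7.png

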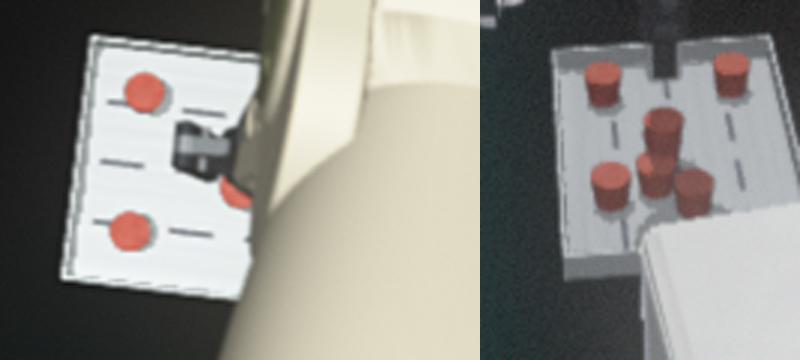

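B is placed. I'll descend on A.

Request:
send_rows(
  plan=[
    [0,1,0.5,0,0,0],
    [15,1,0.5,0,0,0],
    [30,1,0.5,0,0,0],
    [45,1,0.5,0,0,0],
    [60,1,0.5,0,0,0],
    [70.5,1,0.5,0,0,0],
    [70.5,1,0.5,0,0,0],
    [70.5,1,0.5,0,0,0],
    [70.5,1,0.5,0,0,0],
    [70.5,1,0.5,0,0,0],
  ],
  claw=54,
)

```text
clock: 15.85
tcp_pos: [0.4831, -0.0042, 0.0303]
orientation: [0.707, 0.035, 0.706, -0.035]
wrist_force: [0.5, -0.3, -0.3]
finger_gap: 0.0539
```

Request:
send_rows(
  plan=[
    [0,0,0,0,0,0],
    [0,0,0,0,0,0],
    [0,0,0,0,0,0],
    [0,0,0,0,0,0],
    [0,0,0,0,0,0],
    [-8,0,0,0,0,0],
    [-20,0,0,0,0,0],
    [-35,0,0,0,0,0],
    [-50,0,0,0,0,0],
    [-50,0,0,0,0,0],
  ],
  claw=15,
)

```text
clock: 17.1
tcp_pos: [0.4841, -0.0044, 0.0816]
orientation: [0.707, 0.035, 0.705, -0.035]
wrist_force: [-0.5, -0.9, -0.9]
finger_gap: 0.0245
```

```bash
python3 look.py l8
```

```text
tool in tray mm [ -9.5 -17.7] 80.0 17.2 0.024623805670971242
yaw tray 0.0
```

View pics/l8.png

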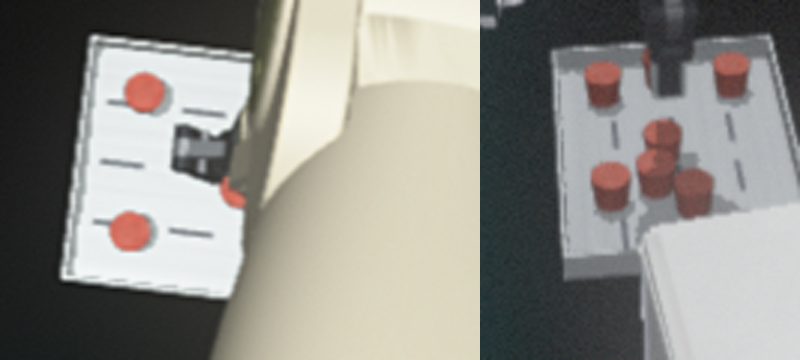

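Request:
send_rows(
  plan=[
    [0,3,12,0,0,0],
    [0,7,25,0,0,0],
    [0,11,38,0,0,0],
    [0,15,51,0,0,0],
    [12,17.7,63.5,0,0,0],
    [30,17.7,63.5,0,0,0],
    [45,17.7,63.5,0,0,0],
    [60,17.7,63.5,0,0,0],
    [72.5,17.7,63.5,0,0,0],
    [72.5,17.7,63.5,0,0,0],
  ],
)

```text
clock: 18.45
tcp_pos: [0.5472, 0.0072, 0.0064]
orientation: [0.706, 0.035, 0.707, -0.035]
wrist_force: [-0.2, 0.4, 0.8]
finger_gap: 0.0245
```

Request:
send_rows(
  plan=[
    [0,0,0,0,0,0],
    [0,0,0,0,0,0],
    [0,0,0,0,0,0],
    [-8,0,0,0,0,0],
    [-25,0,0,0,0,0],
    [-45,0,0,0,0,0],
    [-65,0,0,0,0,0],
    [-85,40,0,0,0,0],
    [-95,90,0,0,0,0],
    [-95,140,0,0,0,0],
  ],
  claw=36,
)

```text
clock: 19.7
tcp_pos: [0.5628, 0.1477, 0.1044]
orientation: [0.707, 0.036, 0.705, -0.035]
wrist_force: [0.9, 1.1, 0.0]
finger_gap: 0.036
```

Request:
send_rows(
  plan=[
    [0,25,0,0,0,0],
    [0,50,0,0,0,0],
    [0,60,0,0,0,0],
    [0,60,0,0,0,0],
    [0,60,0,0,0,0],
    [0,60,0,0,0,0],
    [0,60,0,0,0,0],
    [0,60,0,0,0,0],
    [0,60,0,0,0,0],
    [0,60,0,0,0,0],
  ],
)

```text
clock: 20.95
tcp_pos: [0.5675, 0.2062, 0.1022]
orientation: [0.706, 0.035, 0.706, -0.035]
wrist_force: [-1.0, 0.5, 0.1]
finger_gap: 0.0359
```

```bash
cat > meas.py <<'E'
from h import *
import sys
c=cam('top');f=c['frame'];m=red(f);m[:,:285]=0;m[:200]=0;m[330:]=0;m[:,450:]=0
cn,_=cv2.findContours(m,cv2.RETR_EXTERNAL,cv2.CHAIN_APPROX_NONE)
for k in cn:
    if cv2.contourArea(k)<20: continue
    (x,y),rr=cv2.minEnclosingCircle(k);M=cv2.moments(k);x2,y2=M['m10']/M['m00'],M['m01']/M['m00']
    p=onz(c,x2,y2,.025);print('px',round(x2,1),round(y2,1),'r',round(rr,1),'area',cv2.contourArea(k),'world',p[:2].round(4),'tray',(inv(TC,TA,p[:2])*1000).round(1))
E
python3 look.py l9; python3 meas.py
```

```text
tool in tray mm [ 53.7 200. ] 102.2 21.05 0.035941004620831996
yaw tray 0.0
px 382.6 288.7 r 6.3 area 106.5 world [ 0.4439 -0.0236] tray [-46.4 -40.9]
px 327.6 281.7 r 6.3 area 103.5 world [0.4559 0.0822] tray [-45.   65.5]
px 379.4 272.7 r 6.3 area 106.0 world [ 0.4746 -0.0176] tray [-16.5 -31.9]
px 364.3 267.2 r 6.2 area 105.5 world [0.4848 0.0116] tray [-9.2 -1.9]
px 391.7 262.8 r 6.7 area 111.5 world [ 0.4941 -0.0415] tray [  5.4 -53.7]
px 366.3 235.6 r 6.3 area 103.0 world [0.5468 0.0078] tray [52.9  0.5]
px 332.5 235.4 r 6.3 area 104.0 world [0.5463 0.0738] tray [45.8 66.2]
```

View pics/l9.png

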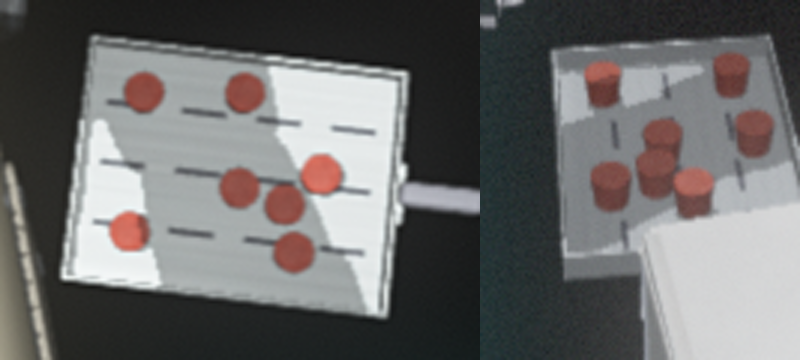

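All seven stoppers are upright and separate. C, B and A are placed. F is at (-46,-41), G at (-16,-32), D at (-9,-2) and E at (5,-54). F goes to (-45,-65).

Request:
send_rows(
  plan=[
    [0,-40,-17,0,0,0],
    [0,-81,-34,0,0,0],
    [0,-121,-51,0,0,0],
    [0,-161,-68,0,0,0],
    [0,-201,-85,0,0,0],
    [0,-225,-95,0,0,0],
    [0,-241,-101,0,0,0],
    [0,-241,-101,0,0,0],
    [20,-241,-101,0,0,0],
    [40,-241,-101,0,0,0],
  ],
  claw=50,
)

```text
clock: 22.35
tcp_pos: [0.444, -0.0232, 0.0622]
orientation: [0.707, 0.035, 0.706, -0.035]
wrist_force: [-0.4, -1.0, 0.2]
finger_gap: 0.0503
```

```bash
python3 look.py l10; python3 -c "
from h import *
print(rel([*fr(TC,TA,(-.046,-.041)),.007],TA))"
```

```text
tool in tray mm [-48.5 -40.2] 60.7 22.45 0.05031394404732284
yaw tray 0.0
(array([53.7, -0.9,  2.7]), array([ 0. , -0.2, -0. ]))
```

Request:
send_rows(
  plan=[
    [12,-0.5,2,0,0,0],
    [24,-0.5,2,0,0,0],
    [36,-0.5,2,0,0,0],
    [46,-0.5,2,0,0,0],
    [53.5,-0.5,2,0,0,0],
    [53.5,-0.5,2,0,0,0],
    [53.5,-0.5,2,0,0,0],
    [53.5,-0.5,2,0,0,0],
    [53.5,-0.5,2,0,0,0],
    [53.5,-0.5,2,0,0,0],
  ],
)

```text
clock: 23.7
tcp_pos: [0.4452, -0.0243, 0.009]
orientation: [0.706, 0.035, 0.706, -0.035]
wrist_force: [-0.2, -0.7, 0.1]
finger_gap: 0.0501
```

Request:
send_rows(
  plan=[
    [0,0,0,0,0,0],
    [0,0,0,0,0,0],
    [0,0,0,0,0,0],
    [0,0,0,0,0,0],
    [-5,0,0,0,0,0],
    [-10,-6,0,0,0,0],
    [-10,-15,0,0,0,0],
    [-10,-24,0,0,0,0],
    [0,-24,0,0,0,0],
    [0,-24,0,0,0,0],
  ],
  claw=15,
)

```text
clock: 24.95
tcp_pos: [0.4427, -0.0486, 0.0082]
orientation: [0.706, 0.035, 0.706, -0.035]
wrist_force: [-0.2, -0.8, 0.3]
finger_gap: 0.0249
```

```bash
python3 look.py l11
```

```text
tool in tray mm [-45.6 -65.5] 8.2 25.05 0.024272974232643532
yaw tray -0.0
```

View pics/l11.png

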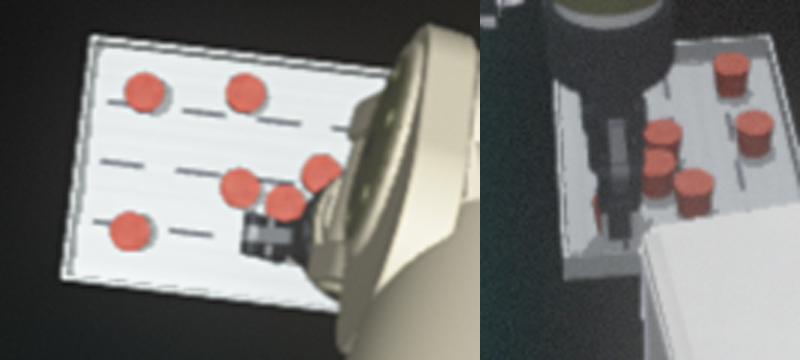

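Request:
send_rows(
  plan=[
    [0,0,0,0,0,0],
    [0,0,0,0,0,0],
    [-10,0,0,0,0,0],
    [-28,0,0,0,0,0],
    [-46,5,4,10,0,0],
    [-60,10,9,20,0,0],
    [-60,16,14,30,0,0],
    [-60,22,19,40,0,0],
    [-60,28,24,50,0,0],
    [-60,33.5,29,60,0,0],
  ],
  claw=36,
)

```text
clock: 26.3
tcp_pos: [0.4751, -0.0175, 0.0695]
orientation: [0.593, 0.385, 0.593, -0.385]
wrist_force: [0.4, -0.0, 0.1]
finger_gap: 0.036
```

```bash
python3 look.py l12; python3 -c "
from h import *
print(rel([*fr(TC,TA,(-.0165,-.032)),.008],TA-np.radians(74)))"
```

```text
tool in tray mm [-15.5 -31.6] 69.5 26.4 0.03607823603874117
yaw tray -60.0
(array([61.5, -1.1, -0.2]), array([14. ,  0. , -0.1]))
```

View pics/l12.png

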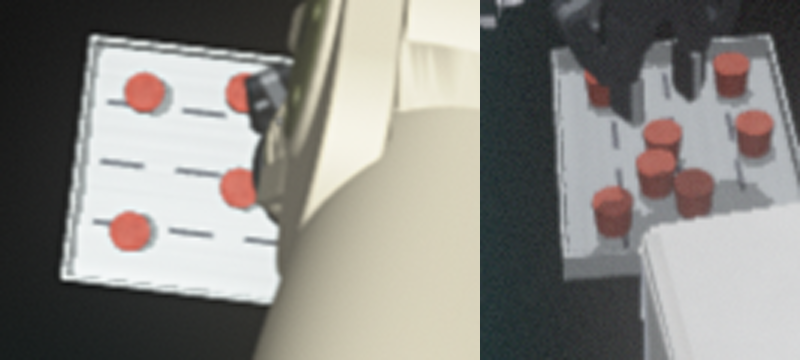

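Request:
send_rows(
  plan=[
    [0,-1,0,7,0,0],
    [0,-1,0,14,0,0],
    [12,-1,0,14,0,0],
    [24,-1,0,14,0,0],
    [36,-1,0,14,0,0],
    [48,-1,0,14,0,0],
    [56,-1,0,14,0,0],
    [62,-1,0,14,0,0],
    [62,-1,0,14,0,0],
    [62,-1,0,14,0,0],
  ],
  claw=42,
)

```text
clock: 27.65
tcp_pos: [0.4742, -0.0182, 0.007]
orientation: [0.543, 0.453, 0.543, -0.453]
wrist_force: [0.6, 0.6, -0.4]
finger_gap: 0.0419
```

Request:
send_rows(
  plan=[
    [0,0,0,0,0,0],
    [0,0,0,0,0,0],
    [0,0,0,0,0,0],
    [0,0,0,0,0,0],
    [-5,0,0,0,0,0],
    [-15,0,0,0,0,0],
    [-30,0,0,0,0,0],
    [-45,0,0,0,0,0],
    [-60,0,0,0,0,0],
    [-60,0,0,0,0,0],
  ],
  claw=15,
)

```text
clock: 28.9
tcp_pos: [0.475, -0.0184, 0.0682]
orientation: [0.544, 0.453, 0.542, -0.453]
wrist_force: [0.7, -0.3, 1.0]
finger_gap: 0.0244
```

```bash
python3 look.py l13; python3 -c "
from h import *
print(rel([*fr(TC,TA,(-.052,0)),.068],TA))"
```

```text
tool in tray mm [-17.1 -32.5] 66.7 29.0 0.024345892776074296
yaw tray -74.0
(array([ -1.3, -24.6, -40.8]), array([-74.,   0.,  -0.]))
```

View pics/l13.png

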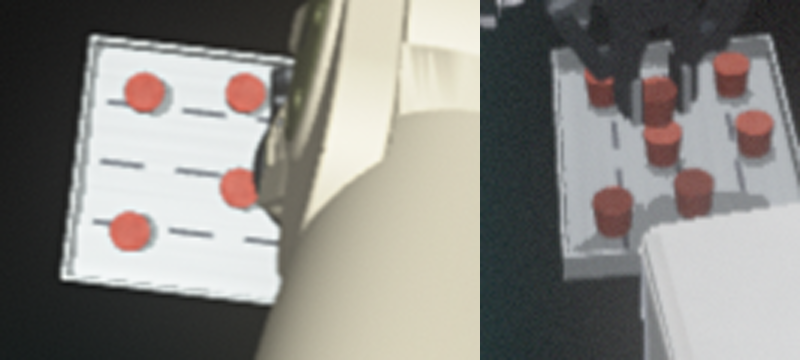

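Request:
send_rows(
  plan=[
    [0,-3,-5,-10,0,0],
    [0,-6,-10,-20,0,0],
    [0,-9,-15,-30,0,0],
    [0,-13,-21,-40,0,0],
    [0,-17,-28,-50,0,0],
    [0,-21,-35,-60,0,0],
    [0,-24.6,-41,-70,0,0],
    [0,-24.6,-41,-74,0,0],
    [12,-24.6,-41,-74,0,0],
    [25,-24.6,-41,-74,0,0],
  ],
)

```text
clock: 30.25
tcp_pos: [0.442, 0.0178, 0.0405]
orientation: [0.706, 0.036, 0.706, -0.036]
wrist_force: [-0.6, 0.8, -1.0]
finger_gap: 0.0246
```

Request:
send_rows(
  plan=[
    [12,0,0,0,0,0],
    [22,0,0,0,0,0],
    [30,0,0,0,0,0],
    [34,0,0,0,0,0],
    [34,0,0,0,0,0],
    [34,0,0,0,0,0],
    [34,0,0,0,0,0],
    [34,0,0,0,0,0],
    [34,0,0,0,0,0],
    [34,0,0,0,0,0],
  ],
)

```text
clock: 31.5
tcp_pos: [0.4424, 0.0178, 0.0078]
orientation: [0.706, 0.035, 0.706, -0.035]
wrist_force: [-0.3, -0.0, -1.3]
finger_gap: 0.0247
```

```bash
python3 look.py l14
```

```text
tool in tray mm [-52.    0.1] 7.8 31.6 0.024137825661781142
yaw tray 0.0
```

View pics/l14.png

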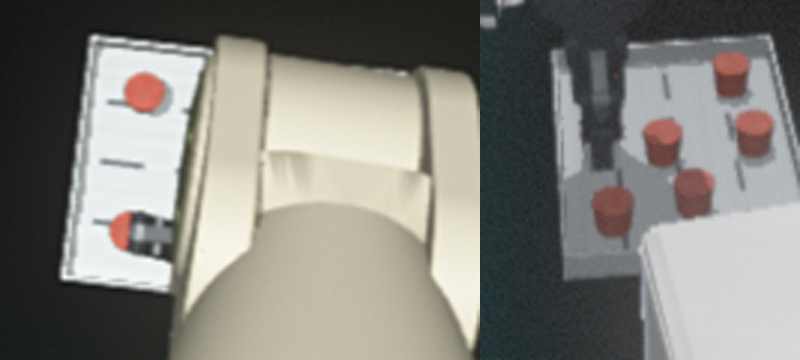

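Request:
send_rows(
  plan=[
    [0,0,0,0,0,0],
    [0,0,0,0,0,0],
    [0,0,0,0,0,0],
    [-10,0,0,0,0,0],
    [-28,0,0,0,0,0],
    [-46,0,0,0,0,0],
    [-60,-13,14,0,0,0],
    [-60,-27,29,0,0,0],
    [-60,-41,44,0,0,0],
    [-60,-54,57,0,0,0],
  ],
  claw=36,
)

```text
clock: 32.85
tcp_pos: [0.4942, -0.0427, 0.0671]
orientation: [0.706, 0.035, 0.707, -0.035]
wrist_force: [0.4, -0.3, -0.2]
finger_gap: 0.0363
```

```bash
python3 look.py l15;python3 meas.py; python3 -c "
from h import *
print(rel([*fr(TC,TA,(.0055,-.0537)),.008],TA))"
```

```text
tool in tray mm [  6.6 -55.5] 67.3 32.95 0.03576032513683162
yaw tray -0.1
px 393.4 289.9 r 6.2 area 76.5 world [ 0.4417 -0.0444] tray [-46.5 -61.8]
px 361.0 288.6 r 6.4 area 112.0 world [0.4435 0.018 ] tray [-50.9   0.4]
px 327.8 281.7 r 6.3 area 108.0 world [0.4559 0.0817] tray [-44.8  65.1]
px 389.3 266.0 r 4.5 area 22.0 world [ 0.4878 -0.0367] tray [ -1.4 -49.6]
px 364.4 267.3 r 6.3 area 108.0 world [0.4847 0.0114] tray [-9.3 -2.1]
px 366.3 235.5 r 6.3 area 102.0 world [0.547  0.0077] tray [53.1  0.5]
px 332.7 235.4 r 6.4 area 108.0 world [0.5462 0.0733] tray [45.8 65.7]
(array([59.1,  0.9,  0.3]), array([-0.1, -0.1, -0. ]))
```

View pics/l15.png

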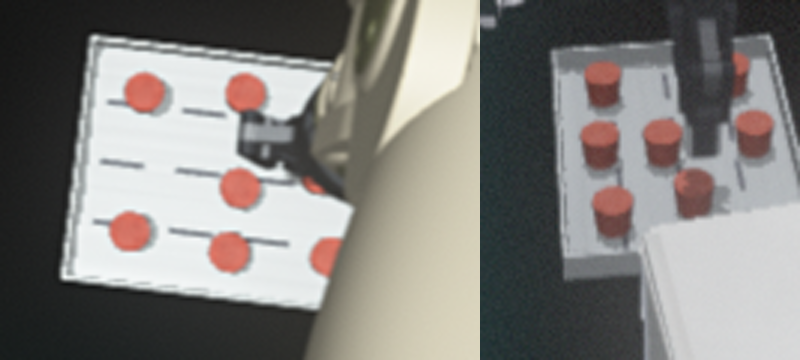

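Request:
send_rows(
  plan=[
    [0,1,0,0,0,0],
    [12,1,0,0,0,0],
    [26,1,0,0,0,0],
    [40,1,0,0,0,0],
    [52,1,0,0,0,0],
    [59,1,0,0,0,0],
    [59,1,0,0,0,0],
    [59,1,0,0,0,0],
    [59,1,0,0,0,0],
    [59,1,0,0,0,0],
  ],
  claw=48,
)

```text
clock: 34.25
tcp_pos: [0.4941, -0.0407, 0.0091]
orientation: [0.707, 0.035, 0.706, -0.035]
wrist_force: [0.2, -0.7, 0.4]
finger_gap: 0.0476
```

Request:
send_rows(
  plan=[
    [0,0,0,0,0,0],
    [0,0,0,0,0,0],
    [0,0,0,0,0,0],
    [0,0,0,0,0,0],
    [-5,0,0,0,0,0],
    [-12,-3,10,0,0,0],
    [-12,-6,20,0,0,0],
    [-12,-9,30,0,0,0],
    [-12,-11,39,0,0,0],
    [-12,-11,39,0,0,0],
  ],
  claw=15,
)

```text
clock: 35.5
tcp_pos: [0.5324, -0.0558, 0.0206]
orientation: [0.706, 0.035, 0.706, -0.035]
wrist_force: [0.0, 0.3, -0.2]
finger_gap: 0.0244
```

```bash
python3 look.py l16
```

```text
tool in tray mm [ 43.6 -63.8] 20.4 35.6 0.024713810946521295
yaw tray 0.0
```

View pics/l16.png

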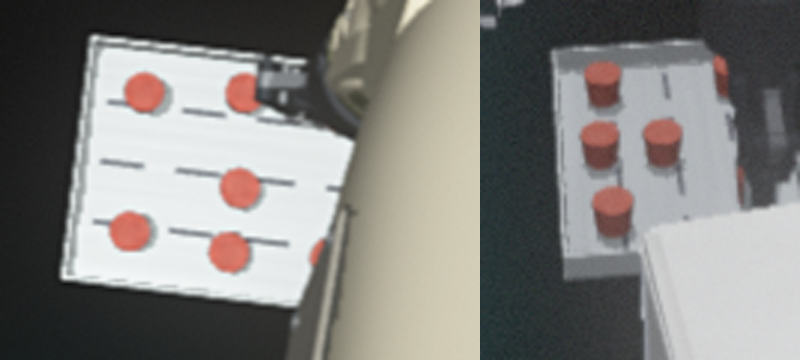

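Request:
send_rows(
  plan=[
    [6,0,1,0,0,0],
    [12,0,1,0,0,0],
    [12,0,1,0,0,0],
    [12,0,1,0,0,0],
    [12,0,1,0,0,0],
    [12,0,1,0,0,0],
    [12,0,1,0,0,0],
    [12,0,1,0,0,0],
    [12,0,1,0,0,0],
    [12,0,1,0,0,0],
  ],
)

```text
clock: 36.85
tcp_pos: [0.5325, -0.0555, 0.0088]
orientation: [0.706, 0.035, 0.706, -0.035]
wrist_force: [-0.4, 0.5, 0.1]
finger_gap: 0.0243
```

Request:
send_rows(
  plan=[
    [0,0,0,0,0,0],
    [0,0,0,0,0,0],
    [0,0,0,0,0,0],
    [-10,0,0,0,0,0],
    [-28,0,0,0,0,0],
    [-46,0,0,0,0,0],
    [-62,15,-13,0,0,0],
    [-62,31,-27,0,0,0],
    [-62,47,-41,0,0,0],
    [-62,61.5,-54,0,0,0],
  ],
  claw=36,
)

```text
clock: 38.1
tcp_pos: [0.4832, 0.0124, 0.0701]
orientation: [0.706, 0.035, 0.707, -0.035]
wrist_force: [-0.1, -1.0, -0.3]
finger_gap: 0.0361
```

```bash
python3 look.py l17;python3 meas.py; python3 -c "
from h import *
print(rel([*fr(TC,TA,(-.0093,-.002)),.008],TA))"
```

```text
tool in tray mm [-11.7  -0.7] 70.1 38.2 0.036179019084832745
yaw tray 0.1
px 327.8 281.6 r 6.3 area 109.0 world [0.456  0.0817] tray [-44.7  65.1]
px 332.7 235.4 r 6.4 area 108.0 world [0.5462 0.0733] tray [45.8 65.7]
(array([62.4, -0.6,  1. ]), array([ 0.1, -0.1,  0. ]))
```

View pics/l17.png

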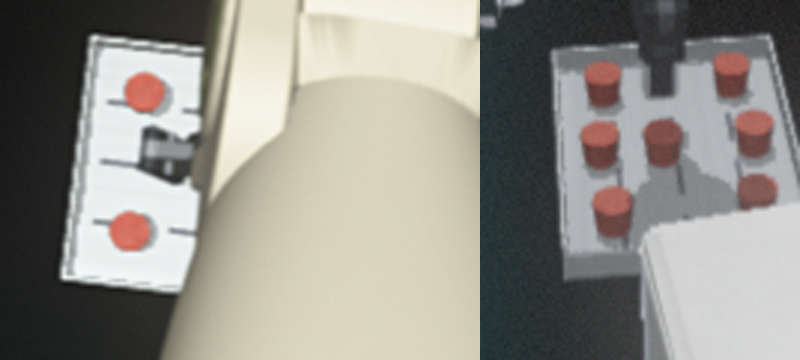

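Request:
send_rows(
  plan=[
    [0,-0.5,1.5,0,0,0],
    [12,-0.5,1.5,0,0,0],
    [26,-0.5,1.5,0,0,0],
    [40,-0.5,1.5,0,0,0],
    [52,-0.5,1.5,0,0,0],
    [62,-0.5,1.5,0,0,0],
    [62,-0.5,1.5,0,0,0],
    [62,-0.5,1.5,0,0,0],
    [62,-0.5,1.5,0,0,0],
    [62,-0.5,1.5,0,0,0],
  ],
  claw=48,
)

```text
clock: 39.5
tcp_pos: [0.4867, 0.0104, 0.0092]
orientation: [0.707, 0.035, 0.706, -0.035]
wrist_force: [-0.2, -0.9, 0.2]
finger_gap: 0.048
```

Request:
send_rows(
  plan=[
    [0,0,0,0,0,0],
    [0,0,0,0,0,0],
    [0,0,0,0,0,0],
    [0,0,0,0,0,0],
    [-5,0,0,0,0,0],
    [-8,0.5,4,0,0,0],
    [-8,1,8,0,0,0],
    [-4,1,10,0,0,0],
    [0,1,10,0,0,0],
    [0,1,10,0,0,0],
  ],
  claw=15,
)

```text
clock: 40.75
tcp_pos: [0.4966, 0.0104, 0.0091]
orientation: [0.706, 0.035, 0.706, -0.035]
wrist_force: [-1.0, 0.3, 6.5]
finger_gap: 0.0246
```

Request:
send_rows(
  plan=[
    [0,0,0,0,0,0],
    [0,0,0,0,0,0],
    [0,0,0,0,0,0],
    [-10,0,0,0,0,0],
    [-28,0,0,0,0,0],
    [-50,0,0,0,0,0],
    [-80,40,0,0,0,0],
    [-95,90,0,0,0,0],
    [-95,145,0,0,0,0],
    [-95,200,0,0,0,0],
  ],
  claw=36,
)

```text
clock: 42.0
tcp_pos: [0.5168, 0.2111, 0.1051]
orientation: [0.707, 0.035, 0.706, -0.035]
wrist_force: [1.4, -0.4, -0.1]
finger_gap: 0.0363
```

```bash
python3 look.py l18;python3 meas.py
```

```text
tool in tray mm [  2.5 202.9] 104.7 42.1 0.036057958300360814
yaw tray 0.4
px 395.0 290.4 r 6.5 area 113.0 world [ 0.4408 -0.0475] tray [-47. -65.]
px 360.8 288.6 r 6.3 area 107.0 world [0.4435 0.0183] tray [-50.9   0.8]
px 327.7 281.6 r 6.3 area 104.0 world [0.456 0.082] tray [-44.8  65.4]
px 364.5 262.1 r 6.2 area 108.0 world [0.4948 0.0112] tray [ 0.8 -1.2]
px 398.3 243.1 r 6.4 area 111.5 world [ 0.5328 -0.0548] tray [ 45.2 -63.1]
px 366.3 235.6 r 6.3 area 106.0 world [0.5468 0.0077] tray [52.9  0.5]
px 332.5 235.4 r 6.3 area 104.0 world [0.5463 0.0738] tray [45.8 66.2]
```

View pics/l18.png

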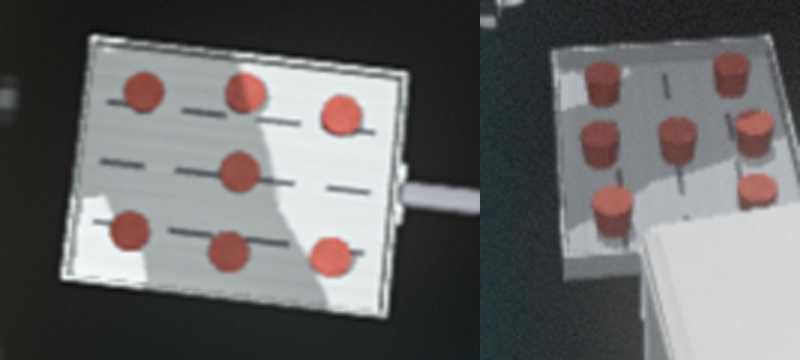

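The spread is good: seven stoppers with a minimum spacing of about 52 mm. Next is the handle.

Request:
send_rows(
  plan=[
    [0,-34,0,10,0,0],
    [0,-68,0,20,0,0],
    [0,-102,-1,30,0,0],
    [0,-136,-1,40,0,0],
    [0,-170,-1,50,0,0],
    [0,-204,-2,60,0,0],
    [0,-238,-2,70,0,0],
    [0,-272,-2.5,80,0,0],
    [0,-306,-2.5,90,0,0],
    [0,-335,-2.5,90.4,0,0],
  ],
  claw=50,
)

```text
clock: 43.4
tcp_pos: [0.4794, -0.126, 0.1042]
orientation: [-0.472, -0.527, -0.472, 0.527]
wrist_force: [-0.3, -0.9, -0.6]
finger_gap: 0.0505
```

```bash
python3 look.py l19;python3 -c "
from h import *
print(rel([*fr(TC,TA,(0,-.132)),.005],TA-np.pi/2))
c=cam('top');cv2.imwrite('pics/t19.png',c['frame']);c=cam('side');cv2.imwrite('pics/s19.png',c['frame'])"
```

```text
tool in tray mm [  -0.4 -140.3] 104.2 43.5 0.050019677584245
yaw tray -90.7
(array([99.2,  0.2, -8.4]), array([-0.7,  0.1, -0. ]))
```

View pics/t19.png

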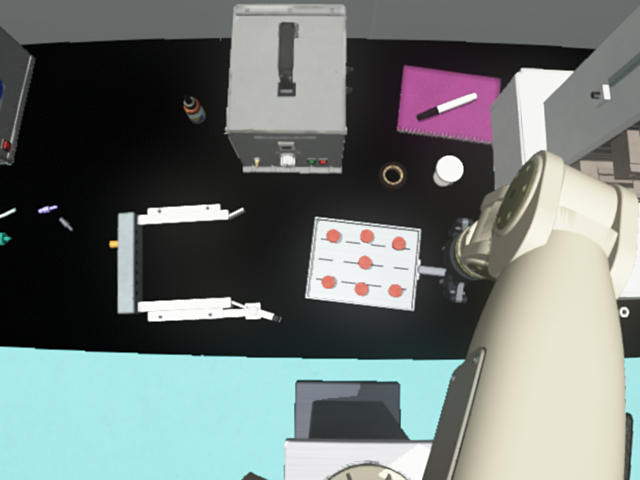

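View pics/s19.png

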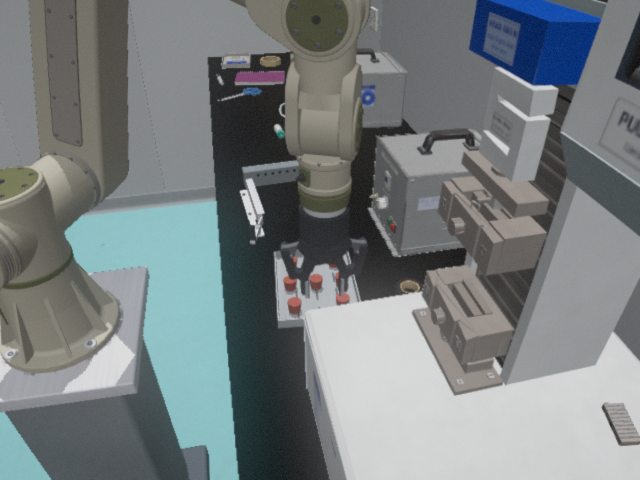

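The gripper is above the handle at about (455,265), with stoppers, cup and tape undisturbed. I'll descend and pinch.

Request:
send_rows(
  plan=[
    [10,0,-8,-0.7,0,0],
    [25,0,-8,-0.7,0,0],
    [40,0,-8,-0.7,0,0],
    [55,0,-8,-0.7,0,0],
    [70,0,-8,-0.7,0,0],
    [82,0,-8,-0.7,0,0],
    [91,0,-8,-0.7,0,0],
    [98,0,-8,-0.7,0,0],
    [98,0,-8,-0.7,0,0],
    [98,0,-8,-0.7,0,0],
  ],
)

```text
clock: 44.85
tcp_pos: [0.4817, -0.1159, 0.0061]
orientation: [0.476, 0.523, 0.476, -0.523]
wrist_force: [-0.2, 0.1, 1.1]
finger_gap: 0.0502
```

Request:
send_rows(
  plan=[
    [0,0,0,0,0,0],
    [0,0,0,0,0,0],
    [0,0,0,0,0,0],
    [0,0,0,0,0,0],
    [0,0,0,0,0,0],
    [0,0,0,0,0,0],
    [0,0,0,0,0,0],
    [0,0,0,0,0,0],
    [0,0,0,0,0,0],
    [0,0,0,0,0,0],
  ],
  claw=5,
  newtons=50,
)

```text
clock: 46.1
tcp_pos: [0.4816, -0.1159, 0.0063]
orientation: [0.476, 0.523, 0.476, -0.523]
wrist_force: [-0.6, -0.2, 4.7]
finger_gap: 0.015
```

```bash
cat >> h.py <<'E'
def tray(c):
    # bright tray quad -> rim corners at z=.02
    g=cv2.cvtColor(c['frame'],cv2.COLOR_BGR2GRAY); m=(g>90).astype(np.uint8); return m
E
python3 look.py l20;python3 meas.py; python3 -c "
from h import *
t,r,s=tool();print(s['wrist_force'],(inv(DC,DA,t[:2])*1000).round(1))
g=fr(DC,DA,(0,-.22-.132)); print(g,rel([*g,t[2]],DA-np.pi/2))"
```

```text
tool in tray mm [   0.3 -129. ] 6.3 46.2 0.014587186456589076
yaw tray -89.7
px 395.2 289.8 r 6.3 area 109.0 world [ 0.4419 -0.0479] tray [-45.9 -65.3]
px 361.2 288.4 r 6.5 area 111.5 world [0.4439 0.0174] tray [-50.4  -0.1]
px 328.0 281.9 r 6.5 area 114.5 world [0.4555 0.0814] tray [-45.2  64.7]
px 364.7 261.9 r 6.4 area 110.0 world [0.4951 0.0109] tray [ 1.1 -1.5]
px 398.1 242.5 r 6.5 area 110.5 world [ 0.534  -0.0543] tray [ 46.3 -62.5]
px 332.4 235.4 r 6.4 area 105.5 world [0.5461 0.0739] tray [45.7 66.2]
px 366.0 235.3 r 6.4 area 111.0 world [0.5474 0.0083] tray [53.4  1.1]
[-0.99712378 -0.07931671  6.44655926] [ -46.3 -462.8]
[ 0.51958619 -0.00203207] (array([  -0. ,   27.1, -116.9]), array([-9.6,  0. , -0. ]))
```

View pics/l20.png

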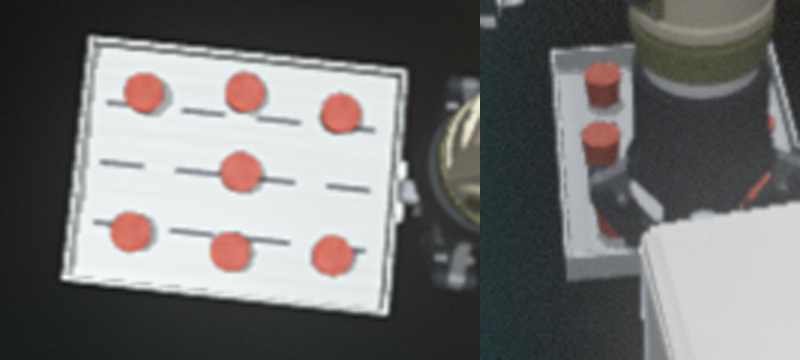

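The handle is gripped. I'll slowly swing the tray square in front of the dock.

Request:
send_rows(
  plan=[
    [0,1,-2,-0.2,0,0],
    [0,2,-6,-0.6,0,0],
    [0,3,-12,-1.0,0,0],
    [0,4.5,-19,-1.5,0,0],
    [0,6,-26,-2.1,0,0],
    [0,7.5,-33,-2.7,0,0],
    [0,9,-40,-3.3,0,0],
    [0,10.5,-47,-3.8,0,0],
    [0,12,-53,-4.3,0,0],
    [0,13.5,-60,-4.8,0,0],
  ],
)

```text
clock: 47.5
tcp_pos: [0.5011, -0.0577, 0.0063]
orientation: [-0.498, -0.502, -0.497, 0.503]
wrist_force: [-0.5, -5.0, 5.7]
finger_gap: 0.0152
```

```bash
cat > tm.py <<'E'
from h import *
import sys
c=cam('top');f=c['frame'];cv2.imwrite(f'pics/{sys.argv[1]}.png',cv2.resize(f[190:330,100:440],(800,330),interpolation=cv2.INTER_CUBIC))
m=red(f);m[:,:120]=0;m[:190]=0;m[335:]=0;m[:,460:]=0
cn,_=cv2.findContours(m,cv2.RETR_EXTERNAL,cv2.CHAIN_APPROX_NONE)
P=[]
for k in cn:
    a=cv2.contourArea(k)
    if a<20: continue
    M=cv2.moments(k);p=onz(c,M['m10']/M['m00'],M['m01']/M['m00'],.025)[:2]
    print('dock',(inv(DC,DA,p)*1000).round(1),a)
    if a>70:P.append(p)
P=np.array(P)
D=np.linalg.norm(P[:,None]-P[None],axis=2)+np.eye(len(P));print('n',len(P),'min',D.min().round(4))
t,r,s=tool();print('tool dock',(inv(DC,DA,t[:2])*1000).round(1),t[2].round(4),s['clock'],s['finger_gap'].round(4),s['wrist_force'].round(1))
z=r.as_matrix()[:,2];print('yaw dock',np.degrees(np.arctan2(z[1],z[0])-DA).round(2))
E
python3 tm.py m1; python3 -c "
from h import *
t,r,s=tool()
g=fr(DC,DA,(0,-.22-.129)); print(g,rel([*g,.0063],DA-np.pi/2))"
```

```text
dock [ -61.4 -273.4] 110.0
dock [ -62.7 -339.2] 108.5
dock [ -50.3 -209.3] 107.0
dock [  -9.7 -279.4] 106.0
dock [  29.6 -344.7] 106.0
dock [  40.2 -216. ] 106.0
dock [  41.9 -281.7] 106.5
n 7 min 0.0517
[0.51936386 0.00095969] (array([ -0.1,  17.5, -58. ]), array([-4.8,  0.1, -0.1]))Traceback (most recent call last):
  File "tm.py", line 15, in <module>
    t,r,s=tool();print('tool dock',(inv(DC,DA,t[:2])*1000).round(1),t[2].round(4),s['clock'],s['finger_gap'].round(4),s['wrist_force'].round(1))
                                                                                             ^^^^^^^^^^^^^^^^^^^^^
AttributeError: 'float' object has no attribute 'round'
```

View pics/m1.png

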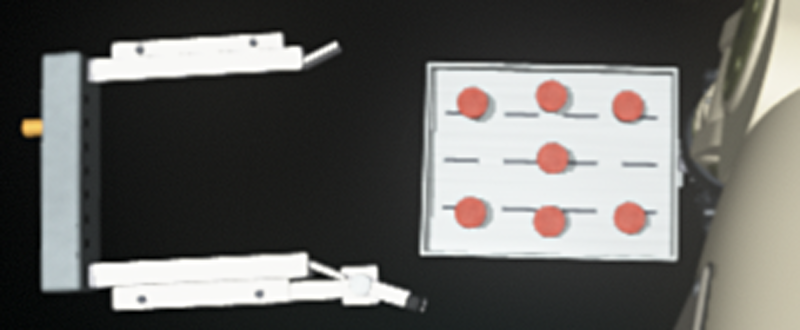

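The tray follows rigidly and the stoppers haven't moved. Second half of the swing:

Request:
send_rows(
  plan=[
    [0,1.5,-4,-0.3,0,0],
    [0,3.5,-11,-0.9,0,0],
    [0,5.5,-18,-1.5,0,0],
    [0,8,-26,-2.1,0,0],
    [0,10,-33,-2.7,0,0],
    [0,12,-40,-3.3,0,0],
    [0,14,-46,-3.9,0,0],
    [0,15.5,-52,-4.4,0,0],
    [0,17,-56,-4.7,0,0],
    [0,17.5,-58,-4.8,0,0],
  ],
)

```text
clock: 48.8
tcp_pos: [0.519, 0.0002, 0.0063]
orientation: [0.519, 0.481, 0.517, -0.481]
wrist_force: [-1.4, -5.3, 7.2]
finger_gap: 0.015
```

```bash
sed -i "s/s\['finger_gap'\].round(4)/s['finger_gap']/" tm.py
python3 tm.py m2
```

```text
dock [ -50.4 -220.6] 109.5
dock [ -44.9 -155.9] 106.0
dock [ -45.7 -286.3] 114.5
dock [   1.6 -222.3] 105.5
dock [  46.1 -155.1] 108.0
dock [  46.6 -283.8] 110.0
dock [  53.4 -220.2] 105.5
n 7 min 0.0519
tool dock [-3.000e-01 -3.495e+02] 0.0063 48.85 0.014912451579777594 [-0.4 -4.2  5.3]
yaw dock -90.02
```

View pics/m2.png

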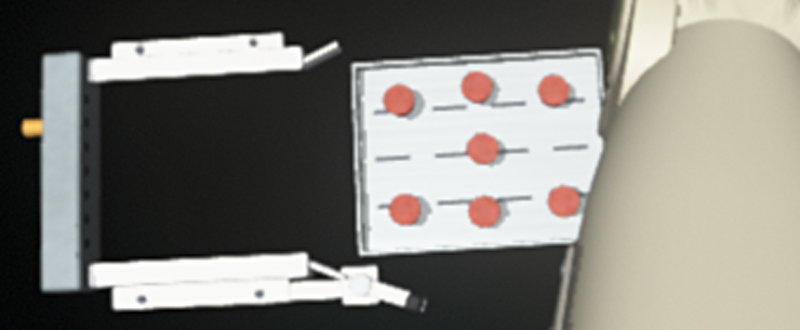

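The tray is aligned to within about 1 mm. I'll push it in along dock +y.

Request:
send_rows(
  plan=[
    [0,0,-3,0,0,0],
    [0,0,-9,0,0,0],
    [0,0,-17,0,0,0],
    [0,0,-26,0,0,0],
    [0,0,-35,0,0,0],
    [0,0,-44,0,0,0],
    [0,0,-53,0,0,0],
    [0,0,-61,0,0,0],
    [0,0,-67,0,0,0],
    [0,0,-70,0,0,0],
  ],
)

```text
clock: 50.1
tcp_pos: [0.5141, 0.0703, 0.0063]
orientation: [0.519, 0.481, 0.517, -0.481]
wrist_force: [1.3, -5.6, 6.3]
finger_gap: 0.0147
```

```bash
python3 tm.py m3
```

```text
dock [ -49.8 -150.4] 110.5
dock [-44.  -85.5] 109.0
dock [   2.1 -152.2] 106.0
dock [ 47.  -84.9] 106.0
dock [  48.1 -205.5] 21.5
dock [  53.9 -150.1] 104.5
n 5 min 0.0519
tool dock [-1.000e-01 -2.792e+02] 0.0063 50.15 0.015287467864698336 [ 0.1 -4.6  5.7]
yaw dock -90.02
```

View pics/m3.png

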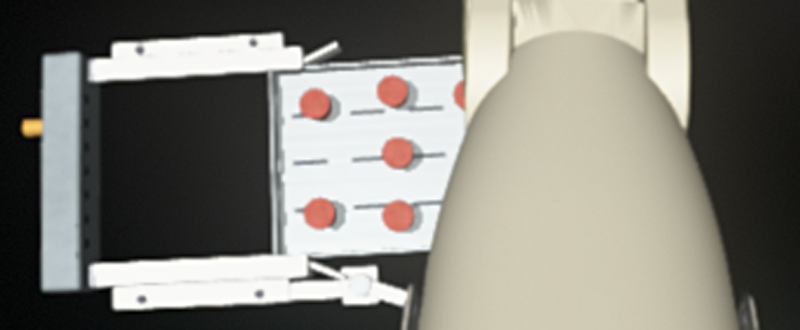

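The tray's front edge is entering the rails centred, with no side force. I'll continue.

Request:
send_rows(
  plan=[
    [0,0,-3,0,0,0],
    [0,0,-9,0,0,0],
    [0,0,-18,0,0,0],
    [0,0,-28,0,0,0],
    [0,0,-38,0,0,0],
    [0,0,-48,0,0,0],
    [0,0,-58,0,0,0],
    [0,0,-68,0,0,0],
    [0,0,-76,0,0,0],
    [0,0,-80,0,0,0],
  ],
)

```text
clock: 51.4
tcp_pos: [0.508, 0.1501, 0.0063]
orientation: [0.519, 0.481, 0.517, -0.481]
wrist_force: [-0.1, -6.2, 6.6]
finger_gap: 0.0144
```

```bash
python3 tm.py m4
```

```text
dock [-44.2  -5.9] 112.0
dock [46.5 -5. ] 109.5
n 2 min 0.0907
tool dock [  -0.3 -199. ] 0.0063 51.45 0.014718265950572604 [ 0.2 -4.1  7.6]
yaw dock -90.02
```

Next, the last 70 mm, slow at the end.

Request:
send_rows(
  plan=[
    [0,0,-3,0,0,0],
    [0,0,-9,0,0,0],
    [0,0,-17,0,0,0],
    [0,0,-26,0,0,0],
    [0,0,-35,0,0,0],
    [0,0,-44,0,0,0],
    [0,0,-52,0,0,0],
    [0,0,-58,0,0,0],
    [0,0,-62,0,0,0],
    [0,0,-64,0,0,0],
  ],
)

```text
clock: 52.7
tcp_pos: [0.5032, 0.2137, 0.0063]
orientation: [0.519, 0.481, 0.517, -0.482]
wrist_force: [-0.6, -6.2, 7.1]
finger_gap: 0.0151
```

Request:
send_rows(
  plan=[
    [0,0,-1,0,0,0],
    [0,0,-2,0,0,0],
    [0,0,-3,0,0,0],
    [0,0,-4,0,0,0],
    [0,0,-5,0,0,0],
    [0,0,-5.5,0,0,0],
    [0,0,-6,0,0,0],
    [0,0,-6,0,0,0],
    [0,0,-6,0,0,0],
    [0,0,-6,0,0,0],
  ],
)

```text
clock: 53.95
tcp_pos: [0.5027, 0.2195, 0.0063]
orientation: [0.519, 0.481, 0.517, -0.482]
wrist_force: [0.5, -5.2, 8.4]
finger_gap: 0.0147
```

```bash
python3 tm.py m5
```

```text
Traceback (most recent call last):
  File "tm.py", line 14, in <module>
    D=np.linalg.norm(P[:,None]-P[None],axis=2)+np.eye(len(P));print('n',len(P),'min',D.min().round(4))
      ~~~~~~~~~~~~~~^^^^^^^^^^^^^^^^^^^^^^^^^^
numpy.exceptions.AxisError: axis 2 is out of bounds for array of dimension 2
```

View pics/m5.png

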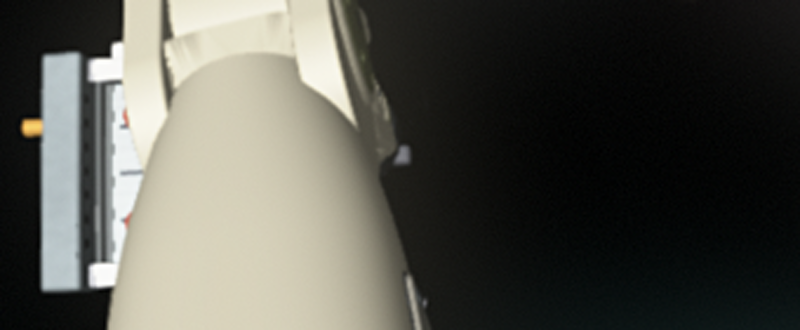

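No contact force yet; a few more millimetres.

Request:
send_rows(
  plan=[
    [0,0,-0.5,0,0,0],
    [0,0,-1,0,0,0],
    [0,0,-1.5,0,0,0],
    [0,0,-2,0,0,0],
    [0,0,-2.5,0,0,0],
    [0,0,-3,0,0,0],
    [0,0,-3,0,0,0],
    [0,0,-3,0,0,0],
    [0,0,-3,0,0,0],
    [0,0,-3,0,0,0],
  ],
)

```text
clock: 55.25
tcp_pos: [0.5025, 0.2219, 0.0063]
orientation: [0.519, 0.481, 0.517, -0.482]
wrist_force: [-0.2, -7.4, 7.6]
finger_gap: 0.0147
```

```bash
python3 -c "
from h import *
t,r,s=tool();print((inv(DC,DA,t[:2])*1000).round(1),s['wrist_force'].round(1),s['finger_gap'])
c=cam('top');f=c['frame'];cv2.imwrite('pics/m6.png',cv2.resize(f[195:335,110:210],(500,700),interpolation=cv2.INTER_CUBIC)[:600])
for x in(-.05,0,.05):
  for y,z in((.105,.02),(.1055,.05),(.1055,.0)): print(proj(c,[*fr(DC,DA,(x,y)),z]),x,y,z)
"
```

```text
[  -0.4 -127.4] [-0.2 -7.4  7.6] 0.01471984316434754
(np.float64(140.139135498569), np.float64(288.5534645706774)) -0.05 0.105 0.02
(np.float64(134.28982038533098), np.float64(287.64934085808255)) -0.05 0.1055 0.05
(np.float64(143.4492053452176), np.float64(289.1464609879127)) -0.05 0.1055 0.0
(np.float64(139.98032740959783), np.float64(263.2927346249826)) 0 0.105 0.02
(np.float64(134.17662246651366), np.float64(261.6226143866422)) 0 0.1055 0.05
(np.float64(143.26598561571424), np.float64(264.3740176643188)) 0 0.1055 0.0
(np.float64(139.93199689678417), np.float64(238.40495499178482)) 0.05 0.105 0.02
(np.float64(134.18391159762575), np.float64(235.9948650269375)) 0.05 0.1055 0.05
(np.float64(143.18739187257813), np.float64(239.9584289058962)) 0.05 0.1055 0.0
```

View pics/m6.png

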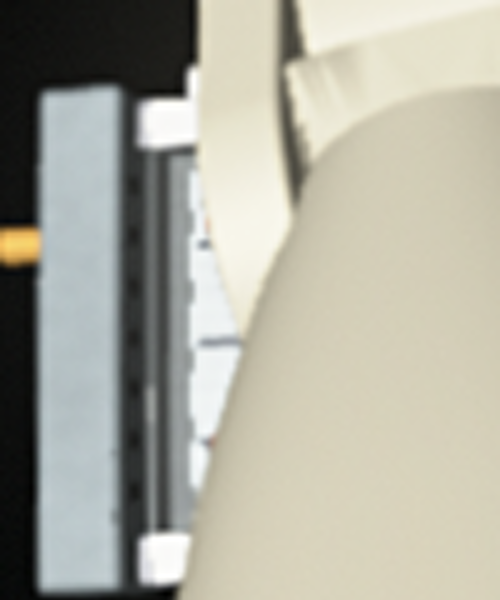

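Request:
send_rows(
  plan=[
    [0,0,-0.5,0,0,0],
    [0,0,-1,0,0,0],
    [0,0,-1.5,0,0,0],
    [0,0,-2,0,0,0],
    [0,0,-2.5,0,0,0],
    [0,0,-3,0,0,0],
    [0,0,-3,0,0,0],
    [0,0,-3,0,0,0],
    [0,0,-3,0,0,0],
    [0,0,-3,0,0,0],
  ],
)

```text
clock: 56.55
tcp_pos: [0.5024, 0.222, 0.0063]
orientation: [0.52, 0.48, 0.515, -0.484]
wrist_force: [0.8, -18.3, 10.6]
finger_gap: 0.015
```

```bash
python3 -c "
from h import *
t,r,s=tool();print((inv(DC,DA,t[:2])*1000).round(1),s['wrist_force'].round(1),s['finger_gap'])"
```

```text
[  -0.5 -127.4] [  0.8 -18.3  10.6] 0.015007384723160115
```

The tray has stopped against the home stop: no further travel and the force rose to 18 N. I'll relax, release and lift.

Request:
send_rows(
  plan=[
    [0,0,1.5,0,0,0],
    [0,0,3,0,0,0],
    [0,0,3,0,0,0],
    [0,0,3,0,0,0],
    [0,0,3,0,0,0],
    [0,0,3,0,0,0],
    [0,0,3,0,0,0],
    [0,0,3,0,0,0],
    [0,0,3,0,0,0],
    [0,0,3,0,0,0],
  ],
)

```text
clock: 57.8
tcp_pos: [0.5024, 0.2219, 0.0063]
orientation: [0.519, 0.481, 0.517, -0.482]
wrist_force: [-0.1, -7.9, 8.1]
finger_gap: 0.0148
```

Request:
send_rows(
  plan=[
    [0,0,0,0,0,0],
    [0,0,0,0,0,0],
    [0,0,0,0,0,0],
    [0,0,0,0,0,0],
    [-10,0,0,0,0,0],
    [-25,0,0,0,0,0],
    [-45,0,0,0,0,0],
    [-65,0,20,0,0,0],
    [-85,0,60,0,0,0],
    [-105,0,100,0,0,0],
  ],
  claw=44,
)

```text
clock: 59.05
tcp_pos: [0.51, 0.1225, 0.1128]
orientation: [0.519, 0.482, 0.518, -0.481]
wrist_force: [0.1, -0.2, -0.0]
finger_gap: 0.0439
```

Request:
send_rows(
  plan=[
    [0,0,40,0,0,0],
    [0,0,90,0,0,0],
    [0,0,110,0,0,0],
    [0,0,110,0,0,0],
    [0,0,110,0,0,0],
    [0,0,110,0,0,0],
    [0,0,110,0,0,0],
    [0,0,110,0,0,0],
    [0,0,110,0,0,0],
    [0,0,110,0,0,0],
  ],
  claw=0,
)

```text
clock: 60.3
tcp_pos: [0.5175, 0.0136, 0.1107]
orientation: [0.518, 0.481, 0.518, -0.481]
wrist_force: [-0.3, -0.8, 0.5]
finger_gap: -0.0001
```

```bash
python3 tm.py m7; python3 -c "
from h import *
c=cam('top');f=c['frame'];cv2.imwrite('pics/m8.png',cv2.resize(f[195:335,110:300],(800,590),interpolation=cv2.INTER_CUBIC))
c=cam('side');f=c['frame'];cv2.imwrite('pics/m9.png',cv2.resize(f[140:290,220:380],(640,600),interpolation=cv2.INTER_CUBIC))"
```

```text
dock [-49.8   1.8] 112.5
dock [-44.3  66.3] 115.0
dock [-45.7 -63.6] 110.5
dock [1.8 0.1] 111.5
dock [46.4 66.8] 111.0
dock [ 46.6 -61.9] 103.5
dock [54.1  1.7] 109.5
n 7 min 0.0516
tool dock [  -0.9 -336.3] 0.1107 60.35 -0.00029780830014140586 [-0.1 -0.2 -0.4]
yaw dock -90.04
```

View pics/m8.png

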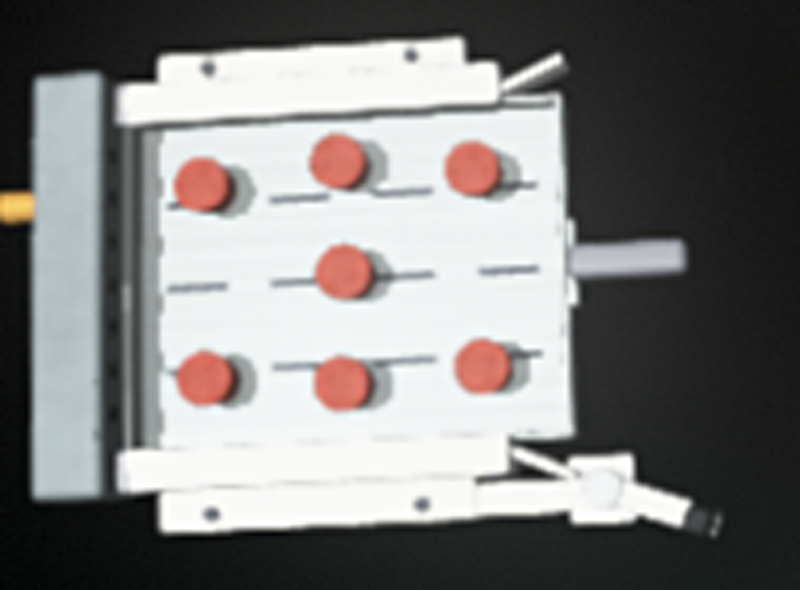

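View pics/m9.png

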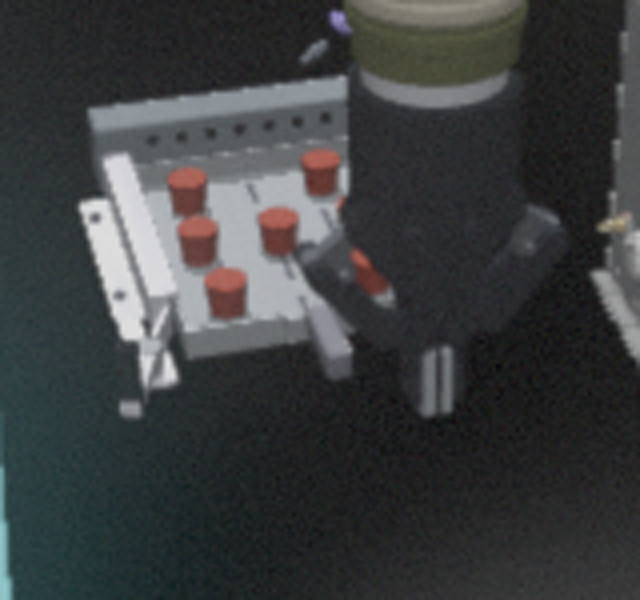

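The tray is home with all seven stoppers still spread (minimum spacing 52 mm). Next I'll straddle the keeper's peg with the jaws open and swing it.

```bash
python3 -c "
from h import *
piv=np.array([-.104,-.118]);a=np.radians(-109.8)
p=piv+.048*np.array([np.cos(a),np.sin(a)]);w=fr(DC,DA,p);print(p,w)
c=cam('top');print(proj(c,[*w,.057]))
print(rel([*w,.11],DA+a))"
```

```text
[-0.12025942 -0.16316228] [0.38566298 0.17737415]
(np.float64(275.6909316407753), np.float64(317.7096682431286))
(array([   0.7, -119.5, -173.1]), array([19.8,  0. ,  0. ]))
```

Request:
send_rows(
  plan=[
    [0,-15,-20,5,0,0],
    [0,-32,-45,10,0,0],
    [0,-50,-72,15,0,0],
    [0,-68,-98,19.8,0,0],
    [0,-86,-124,19.8,0,0],
    [0,-104,-150,19.8,0,0],
    [0,-115,-167,19.8,0,0],
    [0,-119.5,-173,19.8,0,0],
    [0,-119.5,-173,19.8,0,0],
    [0,-119.5,-173,19.8,0,0],
  ],
  claw=40,
)

```text
clock: 61.75
tcp_pos: [0.3863, 0.1769, 0.1108]
orientation: [0.428, 0.563, 0.427, -0.563]
wrist_force: [0.4, -0.6, 0.9]
finger_gap: 0.0399
```

```bash
python3 tm.py m10; python3 -c "
from h import *
c=cam('side');f=c['frame'];cv2.imwrite('pics/m11.png',cv2.resize(f[150:290,200:360],(685,600),interpolation=cv2.INTER_CUBIC))"
```

```text
dock [ 1.8 -0. ] 112.5
dock [46.4 66.7] 112.0
dock [ 46.6 -61.7] 107.0
dock [54.   1.7] 110.5
n 4 min 0.0523
tool dock [-119.6 -163.8] 0.1108 61.8 0.04009779472337818 [ 0.   0.4 -0. ]
yaw dock -109.9
```

View pics/m11.png

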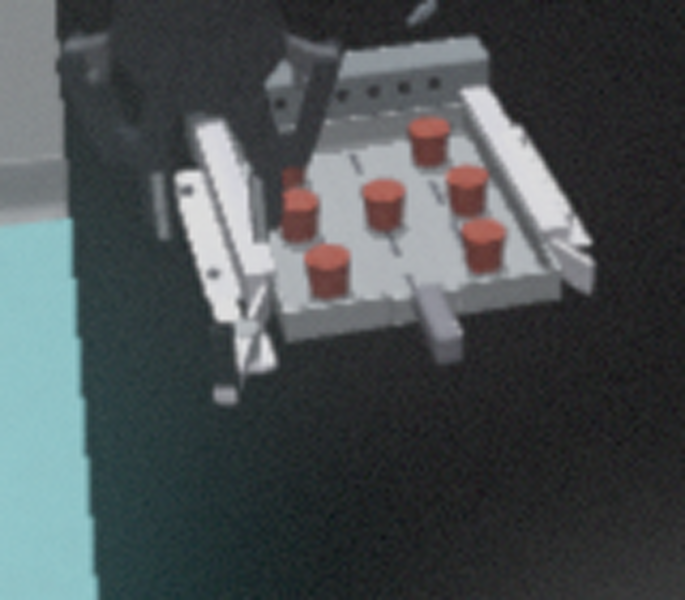

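```bash
python3 -c "
from h import *
c=cam('side')
for z in(.022,.057): print(z,onz(c,252.6,242.3,z))
w=[.3857,.1774]
print(proj(c,[*w,.022]),proj(c,[*w,.057]))
t=cam('top')
"
```

```text
0.022 [0.38302294 0.16437104 0.022     ]
0.057 [0.38113545 0.11559687 0.057     ]
(np.float64(253.23270863980895), np.float64(238.79829184324274)) (np.float64(251.95719661095404), np.float64(225.82200061477303))
```

The side view agrees on the bar end to about 2 mm. I'll descend around the peg.

Request:
send_rows(
  plan=[
    [10,0,0,0,0,0],
    [22,0,0,0,0,0],
    [34,0,0,0,0,0],
    [46,0,0,0,0,0],
    [56,0,0,0,0,0],
    [66,0,0,0,0,0],
    [76,0,0,0,0,0],
    [76,0,0,0,0,0],
    [76,0,0,0,0,0],
    [76,0,0,0,0,0],
  ],
)

```text
clock: 63.2
tcp_pos: [0.3861, 0.1774, 0.0351]
orientation: [0.428, 0.563, 0.427, -0.563]
wrist_force: [-0.5, -0.1, -0.3]
finger_gap: 0.0401
```

Request:
send_rows(
  plan=[
    [0,0,0,0,0,0],
    [0,0,0,0,0,0],
    [0,0,0,0,0,0],
    [0,0,0,0,0,0],
    [0,0,0,0,0,0],
    [0,0,0,0,0,0],
    [0,0,0,0,0,0],
    [0,0,0,0,0,0],
    [0,0,0,0,0,0],
    [0,0,0,0,0,0],
  ],
  claw=18,
  newtons=20,
)

```text
clock: 64.45
tcp_pos: [0.3858, 0.1773, 0.0348]
orientation: [0.428, 0.563, 0.427, -0.563]
wrist_force: [-0.6, -0.0, -1.2]
finger_gap: 0.0182
```

```bash
python3 -c "
from h import *
t,r,s=tool();print((inv(DC,DA,t[:2])*1000).round(1),t[2],s['wrist_force'].round(1),s['finger_gap'])
for ph in list(range(7,61,7)): print(ph,round(48*np.sin(np.radians(ph)),1),round(48*(np.cos(np.radians(ph))-1),1))
c=cam('side');f=c['frame'];cv2.imwrite('pics/m12.png',cv2.resize(f[150:290,200:360],(685,600),interpolation=cv2.INTER_CUBIC))"
```

```text
[-120.2 -163.3] 0.03477299593233113 [-0.6 -0.  -1.2] 0.018172423104791918
7 5.8 -0.4
14 11.6 -1.4
21 17.2 -3.2
28 22.5 -5.6
35 27.5 -8.7
42 32.1 -12.3
49 36.2 -16.5
56 39.8 -21.2
```

View pics/m12.png

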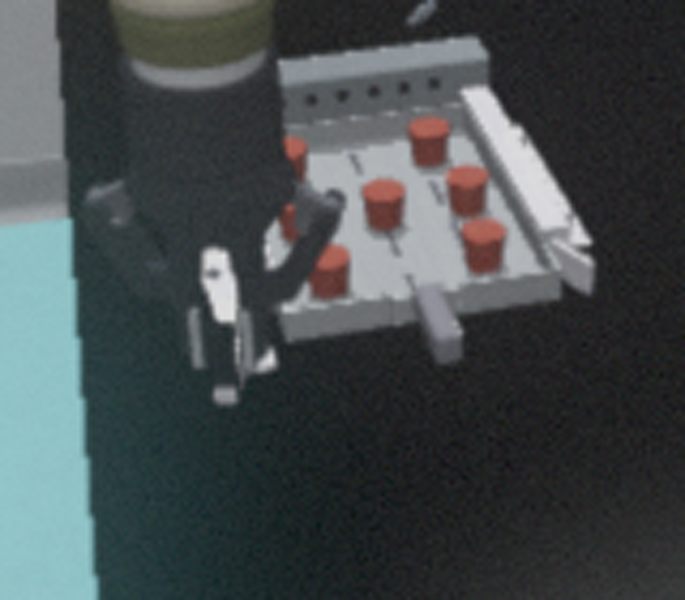

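The black peg is between the fingers, so I'll swing the first 56°.

Request:
send_rows(
  plan=[
    [0,3,0,-3.5,0,0],
    [0,5.8,-0.4,-7,0,0],
    [0,11.6,-1.4,-14,0,0],
    [0,17.2,-3.2,-21,0,0],
    [0,22.5,-5.6,-28,0,0],
    [0,27.5,-8.7,-35,0,0],
    [0,32.1,-12.3,-42,0,0],
    [0,36.2,-16.5,-49,0,0],
    [0,39.8,-21.2,-56,0,0],
    [0,39.8,-21.2,-56,0,0],
  ],
)

```text
clock: 65.75
tcp_pos: [0.4299, 0.1871, 0.0346]
orientation: [0.642, 0.297, 0.642, -0.297]
wrist_force: [-0.4, 0.4, -0.6]
finger_gap: 0.0182
```

```bash
python3 -c "
from h import *
t,r,s=tool();d=inv(DC,DA,t[:2])*1000;print(d.round(1),t[2],s['wrist_force'].round(1),s['finger_gap'],s['joint_pos'])
z=r.as_matrix()[:,2];print('yaw dock',np.degrees(np.arctan2(z[1],z[0])-DA).round(2))
for ph in list(range(7,64,7)): print(ph,round(48*np.sin(np.radians(ph)),1),round(48*(np.cos(np.radians(ph))-1),1))
c=cam('side');f=c['frame'];cv2.imwrite('pics/m13.png',cv2.resize(f[150:290,200:360],(685,600),interpolation=cv2.INTER_CUBIC))"
```

```text
[ -75.4 -156.7] 0.03464750254889454 [-0.4  0.4 -0.6] 0.01824569576095368 [ 2.39106396e-01  2.70859312e-01 -5.36630027e-01  7.63362533e-01
 -1.20080682e-04  1.10575309e+00]
yaw dock -53.91
7 5.8 -0.4
14 11.6 -1.4
21 17.2 -3.2
28 22.5 -5.6
35 27.5 -8.7
42 32.1 -12.3
49 36.2 -16.5
56 39.8 -21.2
63 42.8 -26.2
```

View pics/m13.png

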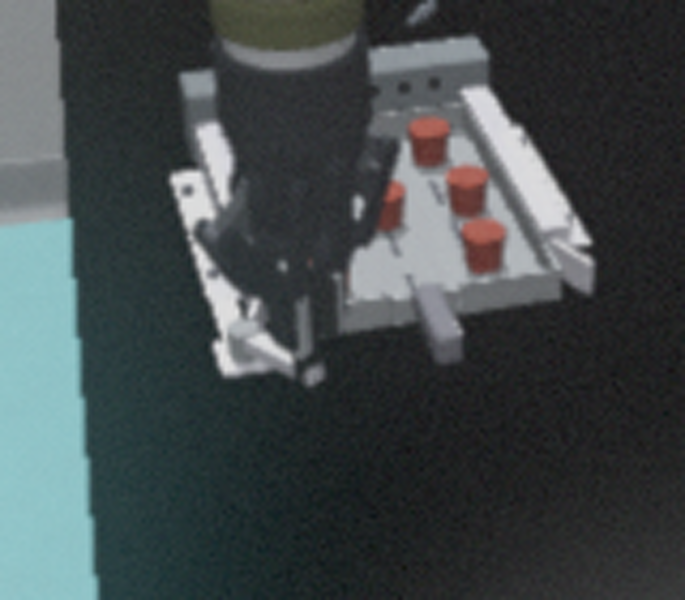

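The keeper follows (bar now at about -54°). I'll swing the rest, pressing slightly past shut.

Request:
send_rows(
  plan=[
    [0,3,0,-3.5,0,0],
    [0,5.8,-0.4,-7,0,0],
    [0,11.6,-1.4,-14,0,0],
    [0,17.2,-3.2,-21,0,0],
    [0,22.5,-5.6,-28,0,0],
    [0,27.5,-8.7,-35,0,0],
    [0,32.1,-12.3,-42,0,0],
    [0,36.2,-16.5,-49,0,0],
    [0,38.8,-19.8,-54,0,0],
    [0,40,-21.4,-54,0,0],
  ],
)

```text
clock: 67.05
tcp_pos: [0.4463, 0.2291, 0.0347]
orientation: [0.707, -0.026, 0.707, 0.026]
wrist_force: [0.3, -1.8, -0.8]
finger_gap: 0.018
```

Request:
send_rows(
  plan=[
    [0,0.5,0,0,0,0],
    [0,1,0,0,0,0],
    [0,1.5,0,0,0,0],
    [0,2,0,0,0,0],
    [0,2.5,0,0,0,0],
    [0,3,0,0,0,0],
    [0,3,0,0,0,0],
    [0,3,0,0,0,0],
    [0,3,0,0,0,0],
    [0,3,0,0,0,0],
  ],
)

```text
clock: 68.3
tcp_pos: [0.4462, 0.2308, 0.0348]
orientation: [0.707, -0.028, 0.707, 0.026]
wrist_force: [1.6, -7.0, 1.7]
finger_gap: 0.018
```

```bash
python3 -c "
from h import *
t,r,s=tool();d=inv(DC,DA,t[:2])*1000;print(d.round(1),t[2],s['wrist_force'].round(1),s['finger_gap'])
z=r.as_matrix()[:,2];print('yaw dock',np.degrees(np.arctan2(z[1],z[0])-DA).round(2))
c=cam('side');f=c['frame'];cv2.imwrite('pics/m14.png',cv2.resize(f[150:290,200:360],(685,600),interpolation=cv2.INTER_CUBIC))"
```

```text
[ -55.9 -114.4] 0.03475121049500965 [ 1.6 -7.   1.7] 0.017995842384585396
yaw dock 0.09
```

View pics/m14.png

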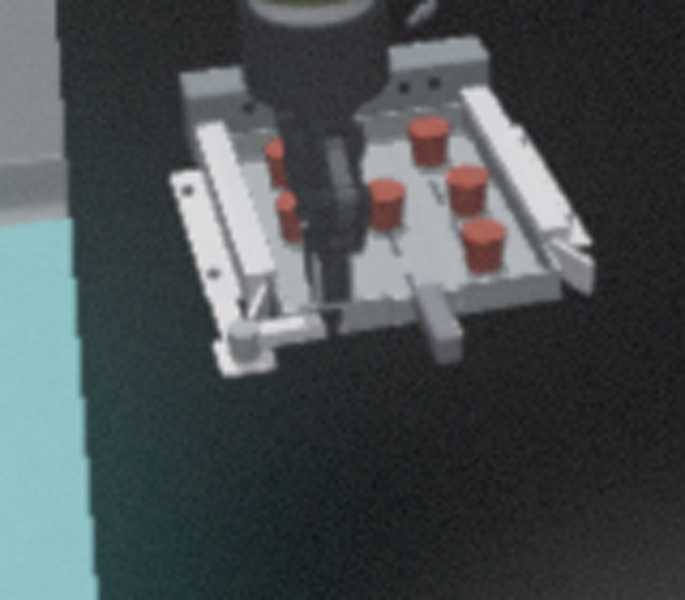

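The keeper is on its end stop: force up to 7 N, and the pushing face is where the shut peg's back should be. I'll back off, rise and move clear.

Request:
send_rows(
  plan=[
    [0,-1,0,0,0,0],
    [0,-2.5,0,0,0,0],
    [0,-3.5,0,0,0,0],
    [0,-3.5,0,0,0,0],
    [-10,-3.5,0,0,0,0],
    [-25,-3.5,0,0,0,0],
    [-45,-3.5,0,0,0,0],
    [-65,-3.5,0,0,0,0],
    [-85,-3.5,0,0,0,0],
    [-95,-3.5,0,0,0,0],
  ],
)

```text
clock: 69.6
tcp_pos: [0.4473, 0.2291, 0.132]
orientation: [0.708, -0.027, 0.706, 0.028]
wrist_force: [0.4, 0.1, 0.1]
finger_gap: 0.0178
```

Request:
send_rows(
  plan=[
    [0,-20,0,0,0,0],
    [0,-50,0,0,0,0],
    [0,-90,0,0,0,0],
    [0,-130,0,0,0,0],
    [0,-170,0,0,0,0],
    [0,-210,0,0,0,0],
    [0,-240,0,0,0,0],
    [0,-250,0,0,0,0],
    [0,-250,0,0,0,0],
    [0,-250,0,0,0,0],
  ],
)

```text
clock: 70.85
tcp_pos: [0.4653, -0.0197, 0.1298]
orientation: [0.706, -0.027, 0.707, 0.028]
wrist_force: [-0.6, 0.5, 0.4]
finger_gap: 0.0182
```

```bash
python3 tm.py m15; python3 -c "
from h import *
c=cam('top');f=c['frame'];cv2.imwrite('pics/m16.png',f)
a=cv2.resize(f[195:335,110:300],(480,354),interpolation=cv2.INTER_CUBIC)
c=cam('side');f=c['frame'];b=cv2.resize(f[150:290,220:347],(320,354),interpolation=cv2.INTER_CUBIC)
cv2.imwrite('pics/m17.png',np.hstack([a,b]))"
```

```text
dock [-49.8   1.8] 112.5
dock [-44.4  66.2] 113.0
dock [-45.7 -63.6] 110.5
dock [1.9 0.1] 110.0
dock [46.4 66.7] 112.0
dock [ 46.7 -61.8] 102.5
dock [54.1  1.7] 109.5
n 7 min 0.0517
tool dock [ -55.4 -365.5] 0.1298 70.9 0.018101448242202157 [ 0.5  0.7 -0.1]
yaw dock 0.23
```

View pics/m17.png

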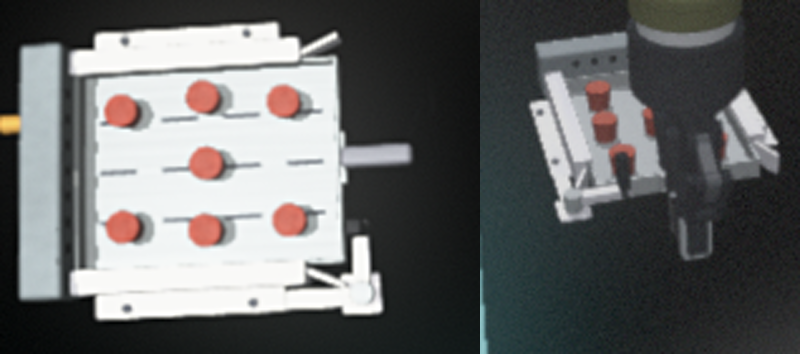

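View pics/m16.png

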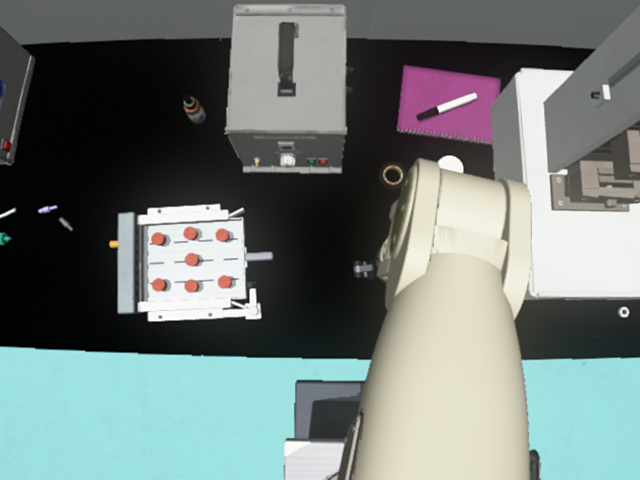

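```bash
python3 -c "
from h import *
c=cam('top')
for a in(0,.1,.2): print(a,proj(c,[*fr(DC,DA,(-.104+.048*np.cos(a),-.118-.048*np.sin(a))),.057]))
for a in(0,.1,.2): print(a,[proj(c,[*fr(DC,DA,(-.104+k*np.cos(a),-.118-k*np.sin(a))),.022]) for k in (.012,.04)])
f=c['frame'];cv2.imwrite('pics/m18.png',cv2.resize(f[270:330,230:290],(600,600),interpolation=cv2.INTER_CUBIC))"
```

```text
0 (np.float64(249.91994593046473), np.float64(284.31094202957513))
0.1 (np.float64(252.48098461812867), np.float64(284.295054970939))
0.2 (np.float64(255.0283661575655), np.float64(284.5361874158632))
0 [(np.float64(253.26005078578527), np.float64(304.18428821686757)), (np.float64(252.6639492590383), np.float64(289.6296203733559))]
0.1 [(np.float64(253.88059384316344), np.float64(304.18134127183913)), (np.float64(254.72433431587416), np.float64(289.61745710691827))]
0.2 [(np.float64(254.49762979056254), np.float64(304.2409500368139)), (np.float64(256.77364699231185), np.float64(289.8122634230203))]
```

View pics/m18.png

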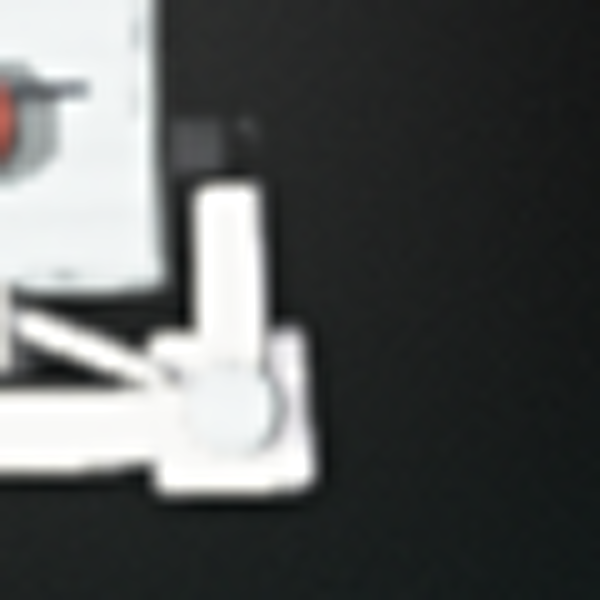

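The peg top is at px (249.5, 284.3) and the prediction for shut is (249.9, 284.3), so the keeper is shut.

```bash
python3 -c "
from h import *
print(job.hand_in())"
```

```text
the job is handed in; nothing more can be done
None
```

The stoppers are spread, the tray is home in the dock, and the keeper is shut. I handed the job in at about 71 s of the 210 s allowed; no verdict is reported.

I picked six of the seven stoppers out of the heap and set each upright in its place. The seventh, in the middle, I only moved over about 1 cm. I then gripped the tray by its handle, squared it to the dock and slid it in against the stop. Last, I swung the keeper shut by its peg.

My last checks before handing in:
- **Stoppers:** all seven stand in one layer with middles at least 52 mm apart, about 25 mm clear. They reach about ±65 mm along the tray and ±50 mm across it.
- **Tray:** it stopped against the home stop, with no further travel as the force rose to 18 N. It sits within 1–2 mm of where I measured home to be, and square.
- **Keeper:** its peg is within half a pixel of where it should be when shut.
- **Bystanders:** the tape roll has not moved. The arm partly hid the cup in the final picture, but the part in view is where it was, and the arm never went near it.

None of the checks failed or disagreed. I noticed no grip slip and no knocked stopper.

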